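# Snap the nut driver's eye into the swivel hook on the retort stand

### The job

Hang the nut driver back in its place on the retort stand: push its steel eye against the sprung gate of the snap hook until the eye passes inside and the gate springs shut behind it, then leave the driver hanging still and free by that eye. Go gently - the stand holds glass, so never press on it with more than 15 N - and leave the other things on the bench as they are.

Things in the scene. Friction and masses are not known exactly. Their poses are not given: they have to be found in the camera images.
- driver: Nut driver lying on the bench, 191 mm long, 130 g. Origin under the middle of its black handle (100 mm along x, 24 mm wide, 24 mm high); x points along the tool to the steel eye, z up as it lies. Middle line 12 mm above the underside; steel shaft and hex socket reach back to x = -125 mm. It balances about 10 mm behind the handle's middle.
- driver_eye (a point): Centre of the steel eye at the handle's butt, at x = +66 mm, z = +12 mm of the driver: round ring of 6 mm wire, hole 13 mm, 25 mm across outside, flat in the driver's x-y plane; a neck 8 mm thick joins it to the handle. It goes in flat over the hook's nose, so that the nose stands up through the hole, then down into the bowl. Axes as the driver's.
- swivel (a point): Middle of the underside of the round barrel (18 mm across) that swivels stiffly (0.06 N m) under the stand's side arm, 337 mm above the bench. It turns with the hook: z up, x from the hook's mouth to its shank; starts up to 0.3 rad off the stand. A thumb screw in it clamps the hook's stem (9 mm rod, on this axis) at whatever height it was left: the hook's height itself is not measured.
- hook_axis (a point): Point on the swivel's axis 67 mm below it; axes as the swivel's. The snap hook's bowl centre C lies on this axis within 20 mm above or below it (not measured: see or feel it). 8 mm round bar: half circle of 13 mm radius under C, from nose (x = -13, round tip 12 mm above C) to shank (x = +13). Mouth over the nose 17 mm high, shut by the gate; the bar end above it reaches out to x = -10.5 mm.
- gate (a joint): Angle of the sprung gate, rad: 0 shut, 0.66 fully in towards the shank. A 5 mm round bar hinged 31 mm above C (see hook_axis) at x = -6 mm, its lower end behind the nose's tip, front face at x = -8.5 mm. Spring: 0.062 N m at 0 plus 0.12 N m per rad: 4 to 7 N with the eye just over the nose, far more near the hinge. 0.35 rad lets the eye behind the nose; it shuts once the eye is well down.
- stand: Retort stand, fixed. Origin on the bench under its upright (12 mm rod, 546 mm high); grey base plate (135 x 225 mm, 16 mm thick) from y = +30 to -194 mm. A 10 mm side arm at z = 376 mm runs to y = -163 mm and carries the snap hook's swivel at x = 0, y = -150 mm. A clamp with a glass adapter points to +y above z = 370 mm.
- screwdriver: Bystander: wooden-handled screwdriver without an eye, lying on the bench. Origin on its underside.
- beaker: Bystander: glass beaker, 72 mm across, 95 mm high. Origin at the centre of its foot.
- wash_bottle: Bystander: white plastic bottle, 68 mm across, 170 mm high. Origin at the centre of its foot.
- stopper: Bystander: rubber stopper, 38 mm across, 30 mm high. Origin at the centre of its foot.
- spare_boss: Bystander: spare grey boss head, a 30 x 30 x 36 mm block with a screw. Origin at the centre of its underside.
- dish: Bystander: glass bowl, 94 mm across, 40 mm high. Origin at the centre of its foot.
- flask: Bystander: conical glass flask, 84 mm across, 110 mm high. Origin at the centre of its foot.
Things that resemble listed ones, but are neither listed nor needed, are in the scene too. There is more than one size of the driver; the job needs the largest.

How it is judged:
On the way, in this order (a step that is already met when the one before it is completed fails the run):
1. the driver is lifted off the bench (height (world z) of driver_eye above 0.12 m), for 0.1 s.
2. the eye, over the nose, pushes the gate in (value of joint gate above 0.2 rad and horizontal distance between driver_eye and swivel below 0.027 m and z of driver_eye in the frame of swivel below -0.025 m), for 0.05 s.
3. the eye is inside the hook and the gate has sprung shut over it (value of joint gate below 0.08 rad and horizontal distance between driver_eye and swivel below 0.022 m and z of driver_eye in the frame of swivel between -0.11 and -0.04 m), for 0.1 s.
At the end, for the whole second after the job is handed in: The driver hangs eye up and plumb (within 0.2 rad) and still (under 0.08 m/s and 1 rad/s) from the bowl of the hook (eye centre within 9 mm sideways of the swivel's axis and 55 to 110 mm below the swivel point), the gate shut (under 0.08 rad), and the fingers off it (value of joint gate below 0.08 rad and horizontal distance between driver_eye and swivel below 0.009 m and z of driver_eye in the frame of swivel between -0.11 and -0.055 m and angle between driver's own x axis and vertical below 0.2 rad and linear speed of driver below 0.08 m/s and angular speed of driver below 1 rad/s and contact force between driver and the fingers below 0.1 N); the robot touches nothing.
It fails at once if the driver presses on the hook, its gate or the stand with more than 15 N (contact force between driver and stand above 15 N).
It fails at once if the robot itself presses on the stand or hook with more than 15 N (contact force between any of the fingers, the arm and stand above 15 N).
It fails at once if a bystander is shifted by more than 30 mm (distance of any of screwdriver, beaker, wash_bottle, stopper, spare_boss, dish, flask from where it was at the start of the episode above 0.03 m).
It also fails if it takes over 72 s, if anything falls off the work surface, if the arm or the gripper's body presses on something with over 40 N, if the wrist force passes 120 N, or if a joint passes its speed limit or range.

### The arm

A 6-joint arm with a two-finger parallel gripper is mounted at the origin on the work surface. World frame = base frame: x ahead of the robot, y to its left, z up, the work surface at z = 0. Lengths are in m, angles in rad, forces in N, time in s.
With the tool pointing down it reaches from about 0.35 to 0.85 m from the base axis. Payload 8.1 kg.
Tool frame: the origin (TCP) lies at the very end of the fingers, on their centre line; the grasp point (between the pads) lies 19 mm behind it (robot.pinch_z is the z of the grasp point in the tool frame, in m); z points along the fingers, y is the direction in which the jaws open and shut (so a half turn about z gives the same grasp; the last joint's range is limited). The gripper opens to 93 mm and grips with 3 to 60 N. Pads are 15 mm wide; open, the fingers measure 128 mm over their backs; the gripper's body (75 mm by 188 mm) begins 65 mm behind the grasp point.
Start: joints at [-1.299, 0.13, 1.488, -0, 1.523, -0.085], TCP at [0.21, -0.562, 0.194] pointing down, gripper open.
Joint ranges: [-2.96, 2.96], [-0.89, 2.26], [0.02, 2.5], [-1.34, 4.48], [0, 2.73], [-2.66, 2.66]. Speed limits (rad/s): [2.39, 2.39, 2.79, 3.14, 3.14, 3.14].

### API

Orientations are given as a rotation vector (axis times angle).
In Python, from plant import robot gives the robot as it stands.
- The arm moves only by the tool drive_tool, never from a script. Its argument "steps" is a list of rows, each an object of numbers: "jaw": the opening, from 0 (shut) to 1 (fully open); "tx", "ty", "tz": the shift along the tool's x, y, z scaled (see below); "turn": the turn about the tool's z scaled (see below). A call has 1 to 12 rows; each row is the pose to reach, as a shift and turn from the pose commanded when the call began, along the tool's axes at that moment, turning the shorter way round; what a row does not reach only later rows make up. The controller multiplies each number of a shift by 0.3 m and each number of a turn by 180 degrees. A row lasts 1/10 s, in which the tool goes at most 50 mm and 8.59 degrees, less where a joint would pass 70% of its speed; a pose out of reach is approached as far as the arm can. A call with a number of a shift or a turn outside -1 to 1 is refused whole. A call with a gripper value outside its range is refused whole. The fingers move at their own pace and stop on an object; "force" is the grip in N (left out, the last holds). Time passes only in rows, so rows that repeat a pose let the fingers close. It gives the time, the measured TCP pose, the force and the opening at its end, in the units of the state.
- robot.read_state(): the state, without advancing time (a new reading comes with each control period).
- robot.read_camera(name): name is "side" or "top" or "wrist"; returns (picture, depth): 420x560x3 uint8, blue, green, red; 420x560 float32, m along the optical axis (not along the pixel's ray), 0 where there is no reading.
- robot.get_calibration(name): a dict with "fx", "fy", "cx", "cy" (pixels), "k1" (the pictures are not rectified: a ray, as slopes to the right and down, at radius r is drawn at 1 + k1 r^2 times it, then the intrinsics apply), "eye" and "attitude" of the camera in the world. Camera axes: x right, y down, z forward; pixel columns grow to the right and rows downward; lengths in m; the calibration is good to about 2 mm. A picture is of the moment at which its call begins: read the wrist's pose just before it. get_calibration takes no time and is no camera call; for the wrist camera it gives the pose at the moment of the call.
- robot.close_job(): hands the job in, once; it reports no verdict.
The state is a dict: "t": time; "q": joint angles; "dq": joint speeds; "joint_torque": joint torques, N m; "tool_pos": TCP position; "orientation": TCP orientation; "force": force on the tool from outside, world axes, zero at the start; "wrist_torque": the same for the moment, N m; "opening": finger opening in m.
Only numpy, scipy, OpenCV 4.12 (cv2) and the standard library are available. Lean on these libraries where they do the work, as an engineer would, in place of code of your own. Each camera call takes 0.05 s, during which the arm holds its last target.

## Working session

There is one attempt and no reset: what is moved stays moved. The work goes in short steps, Python scripts to look and compute and a tool call to move; the robot and the scene stay as the last step left them, time stands still between calls to the robot, and variables do not carry over. Pictures are saved under pics/ and viewed, and the job is handed in when it is done.

Besides the shell and the picture viewer there is one more tool, called after ">>>" by a JSON object that holds its "api" and its "payload", one argument or row to a line. drive_tool: Moves the arm, as the interface text tells. Its arguments: {"type":"object","properties":{"steps":{"type":"array"},"force":{"type":"number"}},"required":["steps"]}

```bash
ls; mkdir -p pics; python3 - <<'E'
from plant import robot
import cv2
print(robot.read_state())
for n in ["side","top","wrist"]:
    print(n,robot.get_calibration(n))
    im,d=robot.read_camera(n); cv2.imwrite(f"pics/{n}0.png",im)
    import numpy as np; np.savez(f"pics/{n}0.npz",im=im,d=d)
E
```

```text
pics
{'t': 0.0, 'q': array([-1.29939206e+00,  1.31130438e-01,  1.48923721e+00,  4.96825421e-06,
        1.52302217e+00, -8.53781193e-02]), 'dq': array([ 0.00108421, -0.00107264, -0.00115239,  0.00050631, -0.00232596,
       -0.00016699]), 'joint_torque': array([-2.81548128e-03, -5.59846401e+01, -4.91766250e+01,  7.66469026e-02,
        3.55063076e-02, -2.03385421e-04]), 'tool_pos': array([ 0.20942987, -0.56162047,  0.19332896]), 'orientation': array([-3.08997557e+00, -5.57146723e-01,  2.54289771e-04]), 'force': array([-0.28361203,  0.13778141,  0.35842007]), 'wrist_torque': array([0.01766625, 0.00282636, 0.02869505]), 'opening': 0.09275700672236988}
side {'fx': 502.5250045968153, 'fy': 502.5250045968153, 'cx': 287.5717030184278, 'cy': 204.05566768453502, 'k1': -0.0808582878706426, 'eye': array([ 0.2975944 , -1.10127841,  0.9292051 ]), 'attitude': array([-2.12034061,  0.19285202, -0.13091069])}
top {'fx': 475.1572315141487, 'fy': 475.1572315141487, 'cx': 275.0152282445391, 'cy': 211.81371227531014, 'k1': -0.08037794481242788, 'eye': array([0.44617522, 0.04211221, 1.4781942 ]), 'attitude': array([-2.17462159,  2.21204973, -0.09981201])}
wrist {'fx': 328.168897729519, 'fy': 328.168897729519, 'cx': 276.9609354995234, 'cy': 208.72059317777084, 'k1': -0.046197816716880336, 'eye': array([ 0.28705435, -0.5324983 ,  0.38439413]), 'attitude': array([ 2.36682795, -1.6435391 , -0.25461008])}
```

View pics/side0.png

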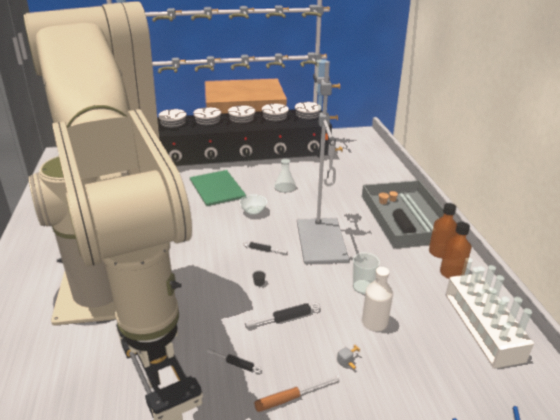

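View pics/top0.png

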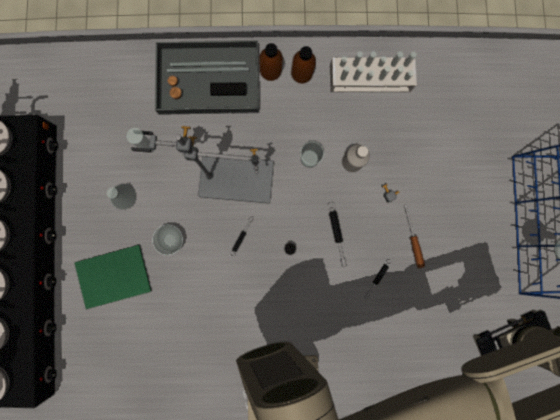

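View pics/wrist0.png

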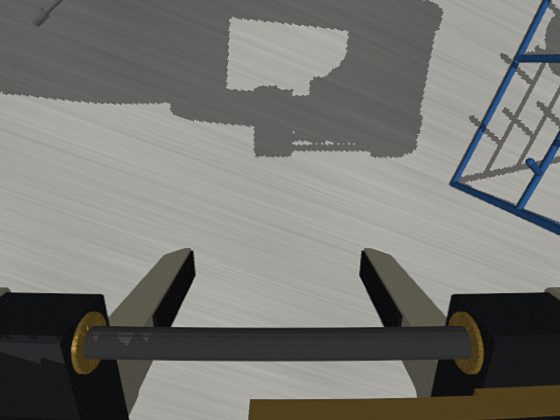

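```bash
cat > h.py <<'E'
import numpy as np, cv2
from scipy.spatial.transform import Rotation as R
from plant import robot
def ray(cal,u,v):
    K=np.array([[cal['fx'],0,cal['cx']],[0,cal['fy'],cal['cy']],[0,0,1]])
    p=np.array([[[float(u),float(v)]]])
    x=cv2.undistortPointsIter(p,K,np.array([cal['k1'],0,0,0.]),None,None,(3,50,1e-10))[0,0]
    return np.array([x[0],x[1],1.])
def atz(cal,u,v,z):
    d=R.from_rotvec(cal['attitude']).apply(ray(cal,u,v)); e=np.array(cal['eye'])
    return e+d*(z-e[2])/d[2]
def atd(cal,u,v,dep):
    return np.array(cal['eye'])+R.from_rotvec(cal['attitude']).apply(ray(cal,u,v)*dep)
def proj(cal,P):
    P=np.atleast_2d(P); c=R.from_rotvec(cal['attitude']).inv().apply(P-np.array(cal['eye']))
    a=c[:,:2]/c[:,2:]; r2=(a**2).sum(1,keepdims=True); a=a*(1+cal['k1']*r2)
    return a*[cal['fx'],cal['fy']]+[cal['cx'],cal['cy']]
def crop(im,u0,v0,u1,v1,s,name):
    cv2.imwrite(name,cv2.resize(im[v0:v1,u0:u1],None,fx=s,fy=s,interpolation=cv2.INTER_CUBIC))
E
python3 - <<'E'
from h import *
c=robot.get_calibration("top"); im=np.load("pics/top0.npz"); s=np.load("pics/side0.npz")
crop(im['im'],210,180,440,320,3.4,"pics/topc.png")
crop(s['im'],190,220,390,350,4,"pics/sidec.png")
crop(s['im'],290,50,370,220,3.5,"pics/sideh.png")
cs=robot.get_calibration("side")
for u,v in [(336,226),(343,258),(332,205),(240,240),(250,219),(381,273),(194,153),(253,158)]: print(u,v,atz(c,u,v,0.012))
E
```

```text
336 226 [ 0.50508285 -0.17432246  0.012     ]
343 258 [ 0.40583891 -0.19350513  0.012     ]
332 205 [ 0.57058113 -0.16358571  0.012     ]
240 240 [0.46702203 0.1232639  0.012     ]
250 219 [0.53127518 0.09156304 0.012     ]
381 273 [ 0.35706624 -0.31071391  0.012     ]
194 153 [0.74060708 0.26374194 0.012     ]
253 158 [0.72176587 0.07963292 0.012     ]
```

View pics/topc.png

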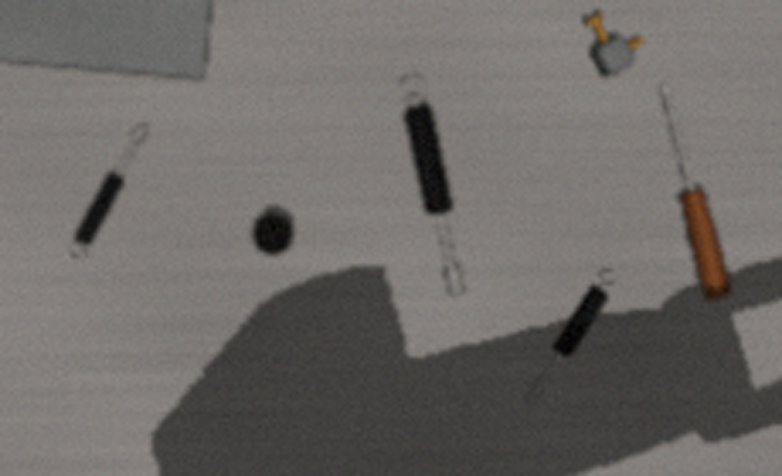

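View pics/sidec.png

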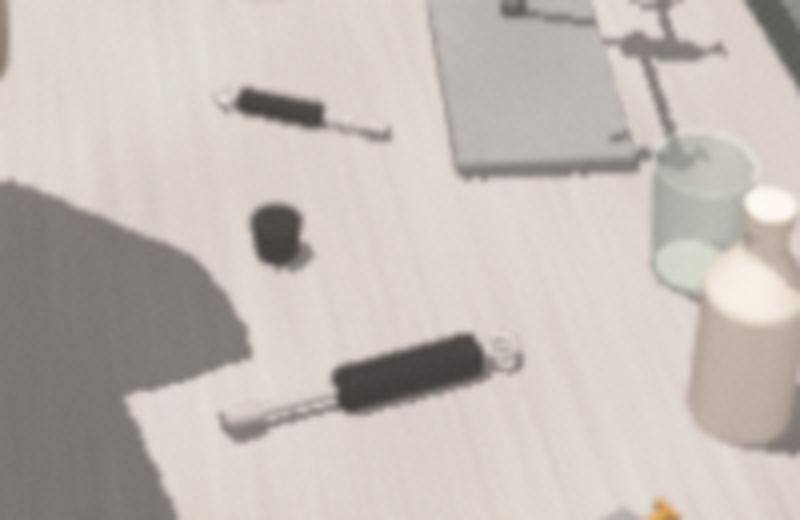

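View pics/sideh.png

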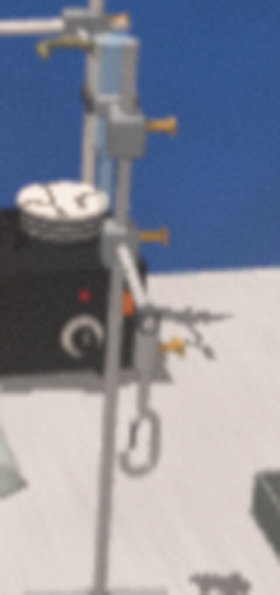

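The driver candidates in the top view are black handles at (336,226), (240,240) and (381,273). The wooden screwdriver at (418,250) has no eye. The handle at (336,226) is by far the largest, with its eye at the upper end (crop 412,85) and the hex socket at the lower end (crop 455,280). The close crop confirms that choice.

```bash
python3 - <<'E'
from h import *
s=robot.read_state(); M=R.from_rotvec(s['orientation']).as_matrix(); print(M.round(3))
print(M.T@(np.array(robot.get_calibration('wrist')['eye'])-s['tool_pos']), (M.T@R.from_rotvec(robot.get_calibration('wrist')['attitude']).as_matrix()).round(3))
c=robot.get_calibration("top"); z=np.load("pics/top0.npz"); im,d=z['im'],z['d']
# driver handle mask: dark in window
g=im.max(2)
m=np.zeros(g.shape,np.uint8); m[200:248,320:350]=(g[200:248,320:350]<50)
ys,xs=np.nonzero(m); P=np.array([atz(c,u,v,0.015) for u,v in zip(xs,ys)])[:,:2]
mu=P.mean(0); w,V=np.linalg.eigh(np.cov((P-mu).T)); print(len(P),mu,V[:,1],np.sqrt(w)*np.sqrt(12))
# hook region depths in side
z=np.load("pics/side0.npz"); dd=z['d'];cs=robot.get_calibration("side")
for u,v in [(332,150),(326,178),(333,185),(331,165),(325,165),(323,127)]:
    w_=dd[v-2:v+3,u-2:u+3]; print(u,v,w_.min(), atd(cs,u,v,w_.min()).round(3))
# top: stand items
for u,v in [(190,150),(210,155),(230,156),(255,158),(253,152),(237,178),(237,195)]:
    w_=d[v-1:v+2,u-1:u+2]; print('top',u,v,w_.min(), atd(c,u,v,d[v,u]).round(3))
E
```

```text
[[ 0.937  0.349 -0.   ]
 [ 0.349 -0.937  0.001]
 [ 0.    -0.001 -1.   ]]
[ 0.08292169 -0.00054853 -0.19097003] [[-0.    -0.954 -0.3  ]
 [ 1.    -0.    -0.   ]
 [ 0.    -0.3    0.954]]
227 [ 0.50396511 -0.1724978 ] [-0.98136286 -0.19216383] [0.02272612 0.09585212]
332 150 1.3225719 [0.65  0.052 0.355]
326 178 1.3718258 [0.64  0.058 0.268]
333 185 0.0 [ 0.298 -1.101  0.929]
331 165 1.3517518 [0.651 0.057 0.308]
325 165 0.0 [ 0.298 -1.101  0.929]
323 127 0.0 [ 0.298 -1.101  0.929]
top 190 150 1.0014108 [0.655 0.203 0.47 ]
top 210 155 1.1068889 [0.661 0.171 0.381]
top 230 156 1.1066713 [0.658 0.124 0.379]
top 255 158 1.1016533 [0.652 0.065 0.385]
top 253 152 1.1367834 [0.672 0.071 0.354]
top 237 178 1.4688047 [0.659 0.13  0.019]
top 237 195 1.4672853 [0.606 0.131 0.017]
```

```bash
cat >> h.py <<'E'
def plan(pos,yaw,cmd=None):
    "cmd: (pos,yaw) commanded; default measured"
    s=robot.read_state(); M=R.from_rotvec(s['orientation']).as_matrix(); p=s['tool_pos']
    y0=np.arctan2(M[1,0],M[0,0])
    if cmd: p,y0=np.array(cmd[0]),cmd[1]
    X=np.array([np.cos(y0),np.sin(y0),0]);Y=np.array([np.sin(y0),-np.cos(y0),0])
    d=np.array(pos)-p; t=-((yaw-y0+np.pi)%(2*np.pi)-np.pi)
    print('meas',s['tool_pos'].round(4),'yaw',round(np.arctan2(M[1,0],M[0,0]),4),'t',s['t'],'F',s['force'].round(2),'open',round(s['opening'],4))
    print('tx %.4f ty %.4f tz %.4f turn %.4f | rows>=%.1f'%(d@X/.3,d@Y/.3,-d[2]/.3,t/np.pi,max(np.linalg.norm(d)/.05,abs(t)/.15)))
E
python3 -c "
from h import *
plan([.341,-.370,.194],.193)"
```

```text
meas [ 0.2095 -0.5618  0.1935] yaw 0.3568 t 0.15 F [-0.3   1.52 -0.36] open 0.0931
tx 0.6340 ty -0.4458 tz -0.0015 turn 0.0521 | rows>=4.7
```

>>> {"api": "drive_tool", "payload": {
  "steps": [
    {"tx":0.63,"ty":-0.45,"tz":0,"turn":0.052,"jaw":1},
    {"tx":0.63,"ty":-0.45,"tz":0,"turn":0.052,"jaw":1},
    {"tx":0.63,"ty":-0.45,"tz":0,"turn":0.052,"jaw":1},
    {"tx":0.63,"ty":-0.45,"tz":0,"turn":0.052,"jaw":1},
    {"tx":0.63,"ty":-0.45,"tz":0,"turn":0.052,"jaw":1},
    {"tx":0.63,"ty":-0.45,"tz":0,"turn":0.052,"jaw":1}
  ]
}}

```text
t: 0.75
tool_pos: [0.3415, -0.3665, 0.1943]
orientation: [-3.125, -0.31, -0.001]
force: [-0.7, -1.0, 0.5]
opening: 0.093
```

```bash
python3 -c "
from h import *
plan([.4716,-.1788,.194],.193)"
```

```text
meas [ 0.3415 -0.3665  0.1943] yaw 0.1977 t 0.75 F [-0.74 -1.02  0.46] open 0.093
tx 0.5481 ty -0.5284 tz 0.0008 turn 0.0015 | rows>=4.6
```

>>> {"api": "drive_tool", "payload": {
  "steps": [
    {"tx":0.55,"ty":-0.53,"tz":0,"turn":0.0015,"jaw":1},
    {"tx":0.55,"ty":-0.53,"tz":0,"turn":0.0015,"jaw":1},
    {"tx":0.55,"ty":-0.53,"tz":0,"turn":0.0015,"jaw":1},
    {"tx":0.55,"ty":-0.53,"tz":0,"turn":0.0015,"jaw":1},
    {"tx":0.55,"ty":-0.53,"tz":0,"turn":0.0015,"jaw":1},
    {"tx":0.55,"ty":-0.53,"tz":0,"turn":0.0015,"jaw":1}
  ]
}}

```text
t: 1.35
tool_pos: [0.4723, -0.1798, 0.1941]
orientation: [-3.126, -0.302, -0.0]
force: [-1.0, 0.9, -0.7]
opening: 0.0928
```

```bash
python3 - <<'E'
from h import *
s=robot.read_state(); cal=robot.get_calibration('wrist'); im,d=robot.read_camera('wrist'); cv2.imwrite('pics/w1.png',im); np.savez('pics/w1.npz',im=im,d=d,**cal)
ts=robot.read_camera('top'); np.savez('pics/top1.npz',im=ts[0],d=ts[1]); cv2.imwrite('pics/top1.png',ts[0])
plan([.4716,-.1788,.194],.193)
E
```

```text
meas [ 0.4707 -0.1824  0.194 ] yaw 0.19 t 1.45 F [-0.64 -0.02  0.36] open 0.0929
tx 0.0051 ty -0.0111 tz 0.0001 turn -0.0010 | rows>=0.1
```

View pics/w1.png

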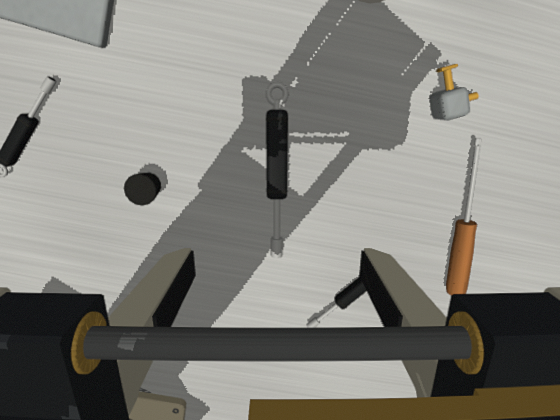

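```bash
python3 - <<'E'
from h import *
z=np.load('pics/w1.npz'); cal={k:z[k] for k in ['fx','fy','cx','cy','k1','eye','attitude']}; im=z['im']; d=z['d']
a=atz(cal,277,94,.012); b=atz(cal,277,247,.012); h1=atz(cal,277,110,.02);h2=atz(cal,277,198,.02)
print('eye',a,'sock',b,h1,h2,(h1+h2)/2); v=(a-b)[:2]; print(np.arctan2(v[1],v[0]))
print(d[94-12:107,277-12:290:4].round(3)[::4]); print(d[150,260:295:3])
g=im.max(2); m=np.zeros(g.shape,bool); m[105:203,262:295]=g[105:203,262:295]<45
ys,xs=np.nonzero(m&(d>0)); P=np.array([atd(cal,u,v,d[v,u]) for u,v in zip(xs,ys)]); P=P[P[:,2]>.012]
print(len(P),np.percentile(P[:,2],[5,50,95])); P=P[:,:2]; 
(c,wh,an)=cv2.minAreaRect((P*1000).astype(np.float32)); print(c,wh,an)
s=robot.read_state(); print(proj(cal,s['tool_pos']), proj(cal,[.4716,-.1788,.02]))
crop(im,200,60,350,270,2.8,'pics/w1c.png')
E
```

```text
eye [ 0.56571995 -0.16099773  0.012     ] sock [ 0.38956363 -0.19529181  0.012     ] [ 0.5494326  -0.16417518  0.02      ] [ 0.45352608 -0.18284618  0.02      ] [ 0.50147934 -0.17351068  0.02      ]
0.19227480004870554
[[0.359 0.36  0.347 0.345 0.358 0.359 0.361]
 [0.36  0.347 0.345 0.347 0.348 0.349 0.362]
 [0.363 0.349 0.361 0.361 0.361 0.347 0.361]
 [0.363 0.349 0.363 0.363 0.362 0.35  0.364]
 [0.363 0.35  0.364 0.365 0.351 0.35  0.365]
 [0.366 0.353 0.352 0.35  0.351 0.365 0.365]
 [0.367 0.366 0.353 0.35  0.367 0.366 0.366]]
[0.3797489  0.38310105 0.36010182 0.35847837 0.3564817  0.35620224
 0.3564145  0.35771853 0.35995412 0.38215002 0.38150343 0.38149488]
1646 [0.0218142  0.02422462 0.02564906]
(501.5966796875, -172.8155975341797) (97.3274917602539, 22.84506607055664) 10.6802339553833
[[281.20656947 246.03867856]] [[276.54486859 182.31969316]]
```

View pics/w1c.png

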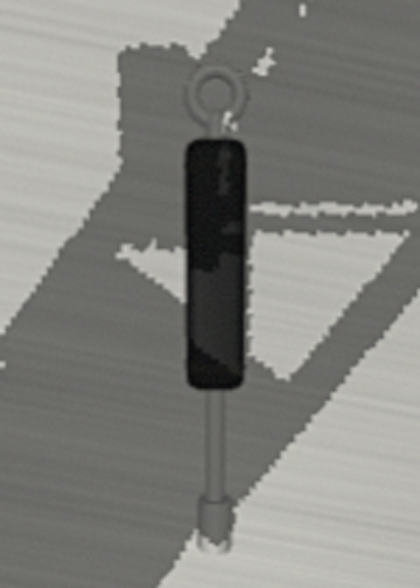

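```bash
python3 -c "
from h import *
plan([.4692,-.1793,.004],.192)"
```

```text
meas [ 0.4707 -0.1824  0.194 ] yaw 0.19 t 1.45 F [-0.64 -0.02  0.36] open 0.0929
tx -0.0031 ty -0.0110 tz 0.6334 turn -0.0007 | rows>=3.8
```

>>> {"api": "drive_tool", "payload": {
  "steps": [
    {"tx":-0.003,"ty":-0.011,"tz":0.15,"turn":-0.0007,"jaw":1},
    {"tx":-0.003,"ty":-0.011,"tz":0.3,"turn":-0.0007,"jaw":1},
    {"tx":-0.003,"ty":-0.011,"tz":0.45,"turn":-0.0007,"jaw":1},
    {"tx":-0.003,"ty":-0.011,"tz":0.54,"turn":-0.0007,"jaw":1},
    {"tx":-0.003,"ty":-0.011,"tz":0.6,"turn":-0.0007,"jaw":1},
    {"tx":-0.003,"ty":-0.011,"tz":0.632,"turn":-0.0007,"jaw":1},
    {"tx":-0.003,"ty":-0.011,"tz":0.632,"turn":-0.0007,"jaw":1}
  ]
}}

```text
t: 2.15
tool_pos: [0.4678, -0.1796, 0.0035]
orientation: [-3.126, -0.297, 0.004]
force: [-0.5, -0.4, -0.2]
opening: 0.0927
```

>>> {"api": "drive_tool", "payload": {
  "steps": [
    {"jaw":0,"tz":0},
    {"jaw":0},
    {"jaw":0},
    {"jaw":0},
    {"jaw":0},
    {"jaw":0},
    {"jaw":0},
    {"jaw":0}
  ],
  "force": 35
}}

```text
schema error: expected keys jaw, tx, ty, tz, turn
```

>>> {"api": "drive_tool", "payload": {
  "steps": [
    {"jaw":0,"tx":0,"ty":0,"tz":0,"turn":0},
    {"jaw":0,"tx":0,"ty":0,"tz":0,"turn":0},
    {"jaw":0,"tx":0,"ty":0,"tz":0,"turn":0},
    {"jaw":0,"tx":0,"ty":0,"tz":0,"turn":0},
    {"jaw":0,"tx":0,"ty":0,"tz":0,"turn":0},
    {"jaw":0,"tx":0,"ty":0,"tz":0,"turn":0},
    {"jaw":0,"tx":0,"ty":0,"tz":0,"turn":0},
    {"jaw":0,"tx":0,"ty":0,"tz":0,"turn":0}
  ],
  "force": 35
}}

```text
t: 2.95
tool_pos: [0.4693, -0.1788, 0.0047]
orientation: [-3.127, -0.299, 0.0]
force: [-0.8, 1.0, 0.0]
opening: 0.0336
```

>>> {"api": "drive_tool", "payload": {
  "steps": [
    {"jaw":0,"tx":0,"ty":0,"tz":0,"turn":0},
    {"jaw":0,"tx":0,"ty":0,"tz":0,"turn":0},
    {"jaw":0,"tx":0,"ty":0,"tz":0,"turn":0},
    {"jaw":0,"tx":0,"ty":0,"tz":0,"turn":0}
  ]
}}

```text
t: 3.35
tool_pos: [0.4694, -0.1789, 0.0047]
orientation: [-3.127, -0.299, -0.0]
force: [0.8, -0.1, -0.1]
opening: 0.0025
```

>>> {"api": "drive_tool", "payload": {
  "steps": [
    {"jaw":0,"tx":0,"ty":0,"tz":-0.03,"turn":0},
    {"jaw":0,"tx":0,"ty":0,"tz":-0.1,"turn":0},
    {"jaw":0,"tx":0,"ty":0,"tz":-0.25,"turn":0},
    {"jaw":0,"tx":0,"ty":0,"tz":-0.4,"turn":0},
    {"jaw":0,"tx":0,"ty":0,"tz":-0.55,"turn":0},
    {"jaw":0,"tx":0,"ty":0,"tz":-0.65,"turn":0},
    {"jaw":0,"tx":0,"ty":0,"tz":-0.7,"turn":0},
    {"jaw":0,"tx":0,"ty":0,"tz":-0.7,"turn":0}
  ]
}}

```text
t: 4.15
tool_pos: [0.4706, -0.1795, 0.2174]
orientation: [3.125, 0.299, 0.006]
force: [0.1, 0.0, 0.4]
opening: 0.0003
```

```bash
python3 - <<'E'
from h import *
cal=robot.get_calibration('wrist'); im,d=robot.read_camera('wrist'); cv2.imwrite('pics/w2.png',im); np.savez('pics/w2.npz',im=im,d=d,**cal)
im,d=robot.read_camera('side'); cv2.imwrite('pics/side2.png',im); np.savez('pics/side2.npz',im=im,d=d)
im,d=robot.read_camera('top'); cv2.imwrite('pics/top2.png',im); np.savez('pics/top2.npz',im=im,d=d)
plan([.4692,-.1793,.004],.192)
E
```

```text
meas [ 0.4684 -0.1784  0.2124] yaw 0.1909 t 4.3 F [ 0.44  0.63 -0.79] open 0.0
tx 0.0022 ty 0.0036 tz 0.6947 turn -0.0004 | rows>=4.2
```

View pics/w2.png

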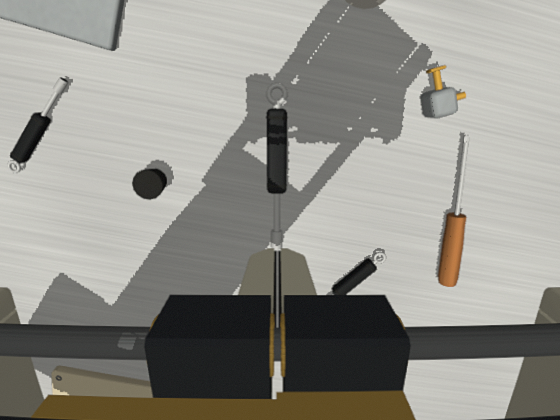

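View pics/side2.png

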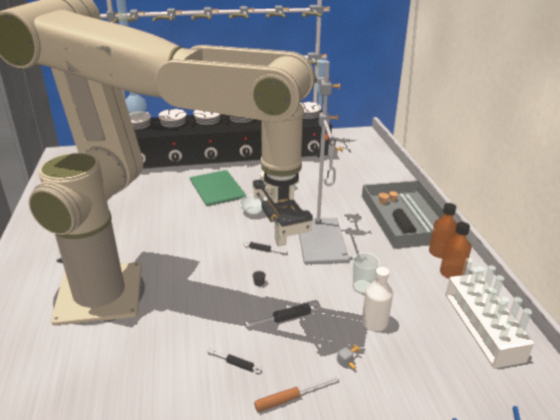

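```bash
python3 - <<'E'
from h import *
cs=robot.get_calibration('side');ct=robot.get_calibration('top')
for P in [[.4684,-.1784,.2124],[.4692,-.1793,.004],[.5016,-.173,.012],[.566,-.161,.012]]:
    print(P,proj(cs,P),proj(ct,P))
z=np.load('pics/w2.npz'); cal={k:z[k] for k in ['fx','fy','cx','cy','k1','eye','attitude']}
for P in [[.4684,-.1784,.2124],[.5016,-.173,.012],[.566,-.161,.012]]: print(proj(cal,P))
print(z['d'][262:300:6,265:290:6])
print('sidedepth',np.load('pics/side2.npz')['d'][242,280],np.load('pics/side2.npz')['d'][313,290])
print(atd(cs,280,242,np.load('pics/side2.npz')['d'][242,280]),atd(cs,290,313,np.load('pics/side2.npz')['d'][313,290]))
print(np.load('pics/w2.npz')['d'][150,277],np.load('pics/w1.npz')['d'][150,277])
print([ (v,np.load('pics/w2.npz')['d'][v,283]) for v in range(230,300,8)])
E
```

```text
[0.4684, -0.1784, 0.2124] [[279.19544381 252.66118449]] [[348.79230189 236.47443845]]
[0.4692, -0.1793, 0.004] [[278.92329222 317.492678  ]] [[337.51658372 237.60496984]]
[0.5016, -0.173, 0.012] [[290.88592085 311.98054328]] [[335.6050378  227.13066254]]
[0.566, -0.161, 0.012] [[314.09227674 305.78487039]] [[331.21104376 206.48197224]]
[[275.23435744 242.95021646]]
[[276.41930174 150.97187209]]
[[276.76434011  93.71356821]]
[[0.16462515 0.16362244 0.16672802 0.16459128 0.16458832]
 [0.15942672 0.15773046 0.16043824 0.15820515 0.15848316]
 [0.1530768  0.15174684 0.15597749 0.15248789 0.15362303]
 [0.14767395 0.14729601 0.15541855 0.1476305  0.14613335]
 [0.14187874 0.14253493 0.15455174 0.14248602 0.14215828]
 [0.13803671 0.13801229 0.15454309 0.13832104 0.13728708]
 [0.08554301 0.13436317 0.15530266 0.08804644 0.08557707]]
sidedepth 1.1349748 1.2781123
[ 0.46639922 -0.1978614   0.25752467] [ 0.49709673 -0.18330163  0.01898765]
0.3804339 0.35787287
[(230, np.float32(0.43674034)), (238, np.float32(0.4391269)), (246, np.float32(0.44308597)), (254, np.float32(0.1729667)), (262, np.float32(0.16459128)), (270, np.float32(0.15762323)), (278, np.float32(0.1494305)), (286, np.float32(0.14248602)), (294, np.float32(0.13653171))]
```

View pics/top2.png

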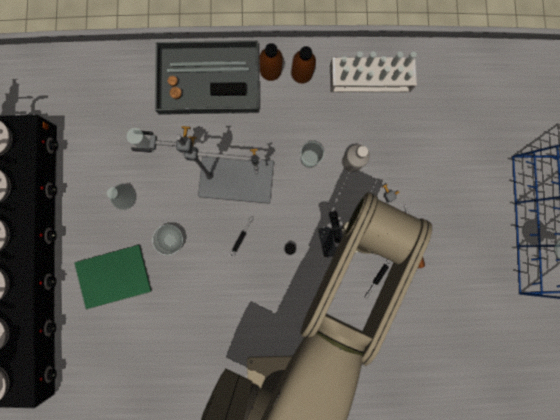

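```bash
python3 - <<'E'
from h import *
z=np.load('pics/w2.npz'); cal={k:z[k] for k in ['fx','fy','cx','cy','k1','eye','attitude']};d=z['d']
s=robot.read_state(); M=R.from_rotvec(s['orientation']).as_matrix()
for u,v in [(283,251),(283,256),(270,251),(283,270),(300,256),(255,256),(268,290),(283,290)]: print(u,v,d[v,u],(M.T@(atd(cal,u,v,d[v,u])-s['tool_pos'])).round(4))
a=atz(cal,277,93,.012);print(a)
P=[];g=z['im'].max(2)
for v in range(100,200):
  for u in range(262,295):
    if g[v,u]<45 and d[v,u]>0:
      p=atd(cal,u,v,d[v,u]); 
      if p[2]>.012:P.append(p)
P=np.array(P);print(np.percentile(P[:,2],[5,50,95]),cv2.minAreaRect((P[:,:2]*1000).astype(np.float32)))
print(robot.pinch_z, [a for a in dir(robot) if a[0]!='_'])
crop(z['im'],220,230,340,320,5,'pics/w2c.png')
cs=robot.get_calibration('side'); zz=np.load('pics/side2.npz'); crop(zz['im'],230,160,340,340,3.3,'pics/s2c.png')
for u,v in [(280,242),(279,240),(282,230),(300,232),(268,205)]: print('side',u,v,zz['d'][v,u],(M.T@(atd(cs,u,v,zz['d'][v,u])-s['tool_pos'])).round(4))
E
```

```text
283 251 0.17719704 [ 0.0097  0.0043 -0.0339]
283 256 0.17068198 [ 0.01    0.0041 -0.0406]
270 251 0.17547826 [ 0.0105 -0.0027 -0.0354]
283 270 0.15762323 [ 0.0092  0.0038 -0.0545]
300 256 0.1706427 [ 0.01    0.013  -0.0407]
255 256 0.17144296 [ 0.0096 -0.0105 -0.0399]
268 290 0.13909532 [ 0.0098 -0.003  -0.0737]
283 290 0.13899681 [ 0.0098  0.0034 -0.0738]
[ 0.56681846 -0.16111735  0.012     ]
[0.02161924 0.02410073 0.02566908] ((501.8352966308594, -172.99658203125), (96.88938903808594, 22.244977951049805), 10.48865795135498)
-0.0188 ['IKError', 'close_job', 'get_calibration', 'pinch_z', 'read_camera', 'read_state']
side 280 242 1.1349748 [-0.0057  0.0187 -0.0451]
side 279 240 1.1356969 [-0.0068  0.015  -0.0485]
side 282 230 1.0176535 [-0.0326  0.0963 -0.1354]
side 300 232 1.0505192 [ 0.0116  0.0874 -0.1138]
side 268 205 1.1029991 [-0.025  -0.0074 -0.1325]
```

View pics/w2c.png

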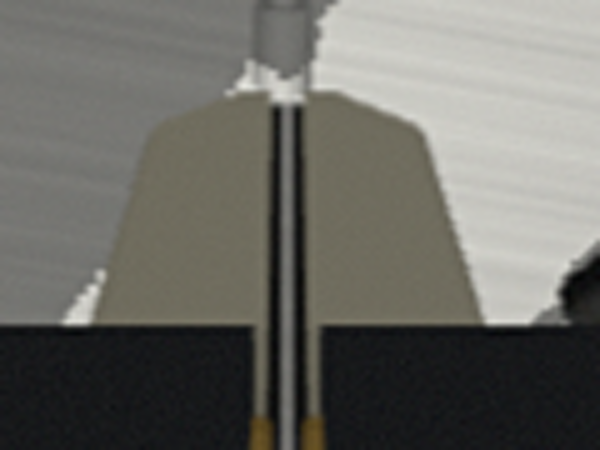

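View pics/s2c.png

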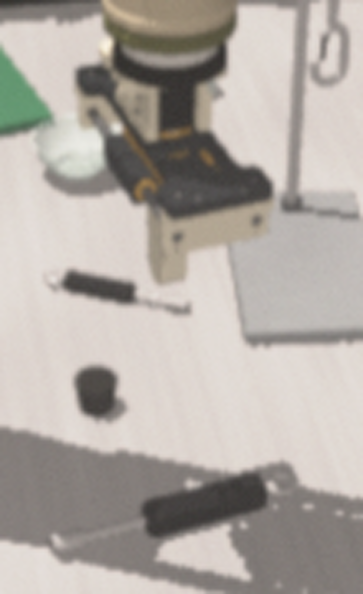

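The jaws closed on nothing and the driver is still where it was on the bench (eye at (277,93) in the wrist view). Both the wrist and side views show the fingertips ending about 30 mm short of the reported TCP. I'll open, go lower with small steps and watch the force.

>>> {"api": "drive_tool", "payload": {
  "steps": [
    {"tx":0.002,"ty":0.003,"tz":0.1,"turn":0,"jaw":1},
    {"tx":0.002,"ty":0.003,"tz":0.2,"turn":0,"jaw":1},
    {"tx":0.002,"ty":0.003,"tz":0.3,"turn":0,"jaw":1},
    {"tx":0.002,"ty":0.003,"tz":0.4,"turn":0,"jaw":1},
    {"tx":0.002,"ty":0.003,"tz":0.5,"turn":0,"jaw":1},
    {"tx":0.002,"ty":0.003,"tz":0.56,"turn":0,"jaw":1},
    {"tx":0.002,"ty":0.003,"tz":0.6,"turn":0,"jaw":1},
    {"tx":0.002,"ty":0.003,"tz":0.63,"turn":0,"jaw":1},
    {"tx":0.002,"ty":0.003,"tz":0.65,"turn":0,"jaw":1},
    {"tx":0.002,"ty":0.003,"tz":0.67,"turn":0,"jaw":1},
    {"tx":0.002,"ty":0.003,"tz":0.69,"turn":0,"jaw":1},
    {"tx":0.002,"ty":0.003,"tz":0.69,"turn":0,"jaw":1}
  ]
}}

```text
t: 5.5
tool_pos: [0.4699, -0.1795, 0.0073]
orientation: [-3.127, -0.299, 0.001]
force: [-0.3, -0.1, 0.0]
opening: 0.0906
```

```bash
python3 - <<'E'
from h import *
z=np.load('pics/w2.npz'); d=z['d']; cal=robot.get_calibration('wrist'); im,d=robot.read_camera('wrist'); cv2.imwrite('pics/w3.png',im); np.savez('pics/w3.npz',im=im,d=d,**cal)
plan([.4692,-.1793,-.024],.192)
s=robot.read_state(); M=R.from_rotvec(s['orientation']).as_matrix()
for u,v in [(180,250),(185,255),(187,262),(372,255),(180,262)]: print(u,v,d[v,u],(M.T@(atd(cal,u,v,d[v,u])-s['tool_pos'])).round(4))
E
```

```text
meas [ 0.4702 -0.1796  0.0077] yaw 0.1909 t 5.55 F [-0.62 -0.08 -0.28] open 0.0921
tx -0.0030 ty -0.0017 tz 0.1058 turn -0.0003 | rows>=0.6
180 250 0.17799272 [ 0.0078 -0.0534 -0.0275]
185 255 0.17213073 [ 0.0078 -0.049  -0.0337]
187 262 0.16817899 [ 0.006  -0.0468 -0.0384]
372 255 0.17088485 [ 0.0083  0.0492 -0.0348]
180 262 0.16315389 [ 0.0083 -0.049  -0.0429]
```

View pics/w3.png

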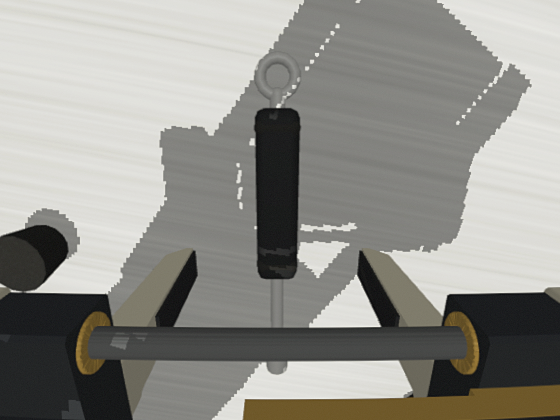

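>>> {"api": "drive_tool", "payload": {
  "steps": [
    {"tx":-0.003,"ty":-0.001,"tz":0.04,"turn":0,"jaw":1},
    {"tx":-0.003,"ty":-0.001,"tz":0.065,"turn":0,"jaw":1},
    {"tx":-0.003,"ty":-0.001,"tz":0.08,"turn":0,"jaw":1},
    {"tx":-0.003,"ty":-0.001,"tz":0.08,"turn":0,"jaw":1}
  ]
}}

```text
t: 5.95
tool_pos: [0.4683, -0.1791, -0.0175]
orientation: [-3.126, -0.299, 0.003]
force: [0.3, -1.3, 0.0]
opening: 0.093
```

>>> {"api": "drive_tool", "payload": {
  "steps": [
    {"tx":0,"ty":0,"tz":0.007,"turn":0,"jaw":1},
    {"tx":0,"ty":0,"tz":0.013,"turn":0,"jaw":1},
    {"tx":0,"ty":0,"tz":0.013,"turn":0,"jaw":1}
  ]
}}

```text
t: 6.25
tool_pos: [0.4692, -0.1795, -0.0202]
orientation: [-3.127, -0.299, 0.0]
force: [-0.7, 0.6, 0.6]
opening: 0.0927
```

```bash
python3 - <<'E'
from h import *
cal=robot.get_calibration('wrist'); im,d=robot.read_camera('wrist'); cv2.imwrite('pics/w4.png',im); np.savez('pics/w4.npz',im=im,d=d,**cal)
plan([.4692,-.1793,-.024],.192)
E
```

```text
meas [ 0.4693 -0.1795 -0.0201] yaw 0.1909 t 6.3 F [0.72 0.31 0.39] open 0.093
tx -0.0000 ty -0.0008 tz 0.0130 turn -0.0003 | rows>=0.1
```

View pics/w4.png

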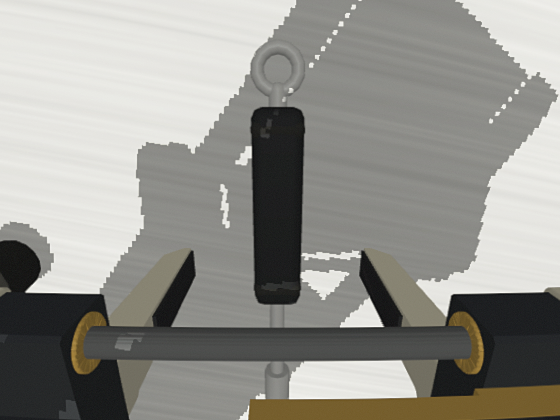

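>>> {"api": "drive_tool", "payload": {
  "steps": [
    {"tx":0,"ty":-0.001,"tz":0.008,"turn":0,"jaw":1},
    {"tx":0,"ty":-0.001,"tz":0.017,"turn":0,"jaw":1},
    {"tx":0,"ty":-0.001,"tz":0.017,"turn":0,"jaw":1}
  ]
}}

```text
t: 6.6
tool_pos: [0.4696, -0.1794, -0.0241]
orientation: [3.127, 0.3, 0.0]
force: [-5.9, 2.8, 14.0]
opening: 0.0933
```

>>> {"api": "drive_tool", "payload": {
  "steps": [
    {"jaw":0,"tx":0,"ty":0,"tz":0,"turn":0},
    {"jaw":0,"tx":0,"ty":0,"tz":0,"turn":0},
    {"jaw":0,"tx":0,"ty":0,"tz":0,"turn":0},
    {"jaw":0,"tx":0,"ty":0,"tz":0,"turn":0},
    {"jaw":0,"tx":0,"ty":0,"tz":0,"turn":0},
    {"jaw":0,"tx":0,"ty":0,"tz":0,"turn":0},
    {"jaw":0,"tx":0,"ty":0,"tz":0,"turn":0},
    {"jaw":0,"tx":0,"ty":0,"tz":0,"turn":0},
    {"jaw":0,"tx":0,"ty":0,"tz":0,"turn":0},
    {"jaw":0,"tx":0,"ty":0,"tz":0,"turn":0},
    {"jaw":0,"tx":0,"ty":0,"tz":0,"turn":0},
    {"jaw":0,"tx":0,"ty":0,"tz":0,"turn":0}
  ],
  "force": 35
}}

```text
t: 7.8
tool_pos: [0.4705, -0.1794, -0.024]
orientation: [3.127, 0.299, 0.004]
force: [-0.4, 1.9, 8.0]
opening: 0.0237
```

```bash
python3 - <<'E'
from h import *
cal=robot.get_calibration('wrist'); im,d=robot.read_camera('wrist'); cv2.imwrite('pics/w5.png',im); np.savez('pics/w5.npz',im=im,d=d,**cal)
plan([.4692,-.1793,-.024],.192)
E
```

```text
meas [ 0.4705 -0.1795 -0.024 ] yaw 0.1909 t 7.85 F [-0.01  2.28  9.02] open 0.0238
tx -0.0042 ty -0.0013 tz -0.0001 turn -0.0003 | rows>=0.0
```

View pics/w5.png

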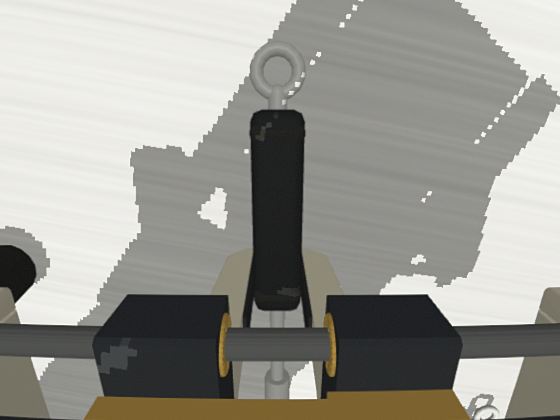

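>>> {"api": "drive_tool", "payload": {
  "steps": [
    {"jaw":0,"tx":0,"ty":0,"tz":-0.03,"turn":0},
    {"jaw":0,"tx":0,"ty":0,"tz":-0.08,"turn":0},
    {"jaw":0,"tx":0,"ty":0,"tz":-0.18,"turn":0},
    {"jaw":0,"tx":0,"ty":0,"tz":-0.3,"turn":0},
    {"jaw":0,"tx":0,"ty":0,"tz":-0.45,"turn":0},
    {"jaw":0,"tx":0,"ty":0,"tz":-0.6,"turn":0},
    {"jaw":0,"tx":0,"ty":0,"tz":-0.75,"turn":0},
    {"jaw":0,"tx":0,"ty":0,"tz":-0.85,"turn":0},
    {"jaw":0,"tx":0,"ty":0,"tz":-0.9,"turn":0},
    {"jaw":0,"tx":0,"ty":0,"tz":-0.91,"turn":0},
    {"jaw":0,"tx":0,"ty":0,"tz":-0.91,"turn":0}
  ]
}}

```text
t: 8.95
tool_pos: [0.4687, -0.179, 0.2465]
orientation: [-3.126, -0.299, 0.002]
force: [-0.2, 0.3, -1.6]
opening: 0.0238
```

```bash
python3 - <<'E'
from h import *
cal=robot.get_calibration('wrist'); im,d=robot.read_camera('wrist'); cv2.imwrite('pics/w6.png',im); np.savez('pics/w6.npz',im=im,d=d,**cal)
im,d=robot.read_camera('side'); cv2.imwrite('pics/side6.png',im); np.savez('pics/side6.npz',im=im,d=d)
plan([.559,.030,.249],-.085)
E
```

```text
meas [ 0.4681 -0.1787  0.2452] yaw 0.1909 t 9.05 F [-0.89  0.03 -1.15] open 0.024
tx 0.4295 ty -0.6256 tz -0.0127 turn 0.0878 | rows>=4.6
```

View pics/w6.png

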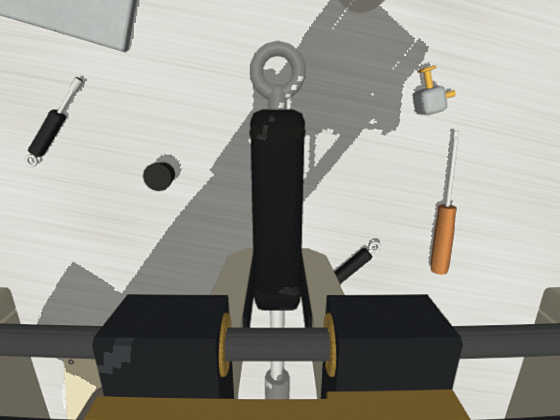

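View pics/side6.png

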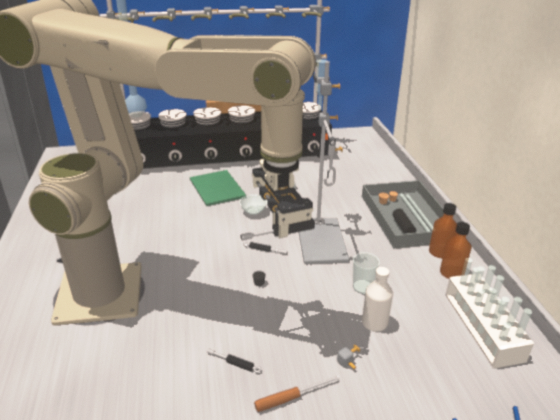

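Grasp held: the driver sits level in the jaws, with its eye at (277,70) in the wrist view. Now to a viewing pose beside the hook.

>>> {"api": "drive_tool", "payload": {
  "steps": [
    {"jaw":0,"tx":0.04,"ty":-0.06,"tz":-0.01,"turn":0.01},
    {"jaw":0,"tx":0.12,"ty":-0.17,"tz":-0.013,"turn":0.03},
    {"jaw":0,"tx":0.2,"ty":-0.29,"tz":-0.013,"turn":0.05},
    {"jaw":0,"tx":0.28,"ty":-0.41,"tz":-0.013,"turn":0.07},
    {"jaw":0,"tx":0.36,"ty":-0.52,"tz":-0.013,"turn":0.088},
    {"jaw":0,"tx":0.41,"ty":-0.6,"tz":-0.013,"turn":0.088},
    {"jaw":0,"tx":0.43,"ty":-0.625,"tz":-0.013,"turn":0.088},
    {"jaw":0,"tx":0.43,"ty":-0.625,"tz":-0.013,"turn":0.088},
    {"jaw":0,"tx":0.43,"ty":-0.625,"tz":-0.013,"turn":0.088}
  ]
}}

```text
t: 9.95
tool_pos: [0.5595, 0.0285, 0.2505]
orientation: [3.138, -0.134, -0.003]
force: [-0.1, -0.1, -1.2]
opening: 0.0239
```

```bash
cat >> h.py <<'E'
def shot(name,cams=('wrist',)):
    for c in cams:
        cal=robot.get_calibration(c); s=robot.read_state(); im,d=robot.read_camera(c)
        cv2.imwrite(f'pics/{name}_{c}.png',im); np.savez(f'pics/{name}_{c}.npz',im=im,d=d,tp=s['tool_pos'],ori=s['orientation'],**cal)
def load(name,c):
    z=np.load(f'pics/{name}_{c}.npz'); return {k:z[k] for k in ['fx','fy','cx','cy','k1','eye','attitude']},z['im'],z['d'],z['tp'],R.from_rotvec(z['ori']).as_matrix()
E
python3 - <<'E'
from h import *
shot('a7',('wrist','side','top'))
plan([.559,.030,.249],-.085)
E
```

```text
meas [0.5599 0.028  0.2515] yaw -0.0872 t 10.1 F [ 0.91  0.25 -0.33] open 0.0236
tx -0.0035 ty -0.0063 tz 0.0083 turn -0.0007 | rows>=0.1
```

View pics/a7_wrist.png

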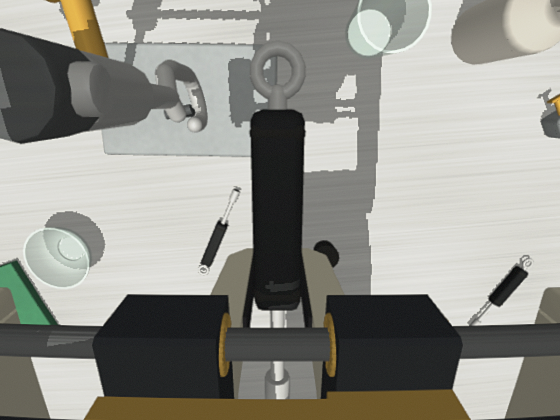

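View pics/a7_side.png

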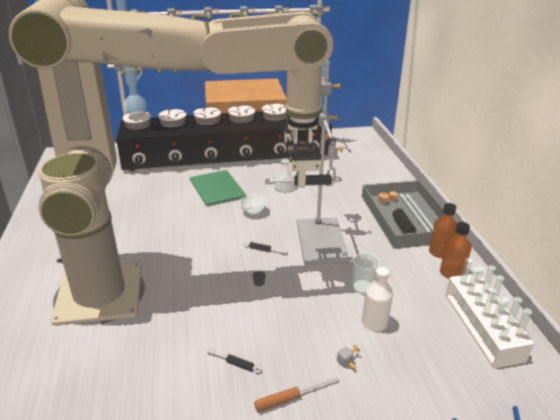

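```bash
python3 - <<'E'
from h import *
cal,im,d,tp,M=load('a7','wrist')
crop(im,0,0,320,160,2.5,'pics/a7c.png')
crop(im,140,40,320,150,4.4,'pics/a7d.png')
def T(u,v): return (M.T@(atd(cal,u,v,d[v,u])-tp)) if d[v,u]>0 else None
# points in hook region with depth<0.35
sel=[]
for v in range(30,160):
  for u in range(60,225):
    if 0.03<d[v,u]<0.30:
      p=atd(cal,u,v,d[v,u]); sel.append([u,v,*p])
sel=np.array(sel); np.save('pics/sel.npy',sel); print(len(sel))
for u,v in [(80,92),(120,95),(150,94),(165,95),(175,65),(170,75),(194,126),(190,115),(198,100),(185,108),(203,118)]:
    print(u,v,round(float(d[v,u]),4), atd(cal,u,v,d[v,u]).round(4))
print('eye ring')
for u,v in [(277,45),(277,95),(254,70),(300,70),(277,70)]: print(u,v,d[v,u],T(u,v).round(4),atd(cal,u,v,d[v,u]).round(4))
print('handle', [T(277,v).round(4) for v in (115,150,200,250)])
E
```

```text
9714
80 92 0.057 [0.648  0.0562 0.3807]
120 95 0.0752 [0.6481 0.0577 0.3615]
150 94 0.0945 [0.649  0.0581 0.3411]
165 95 0.1199 [0.6498 0.0624 0.3142]
175 65 0.1407 [0.6632 0.0642 0.2882]
170 75 0.134 [0.6584 0.0645 0.2968]
194 126 0.1668 [0.636  0.0646 0.2695]
190 115 0.1598 [0.6416 0.0643 0.2751]
198 100 0.1831 [0.6492 0.0654 0.2483]
185 108 0.1441 [0.6449 0.0621 0.2904]
203 118 0.1764 [0.6394 0.0619 0.2582]
eye ring
277 45 0.13708033 [ 0.1077 -0.     -0.0395] [0.6669 0.0193 0.2897]
277 95 0.14091398 [ 0.0874 -0.     -0.0418] [0.6467 0.0211 0.2921]
254 70 0.13948096 [ 0.0977 -0.0099 -0.0401] [0.6578 0.03   0.2903]
300 70 0.13928618 [ 0.0976  0.0098 -0.0403] [0.6561 0.0104 0.2906]
277 70 0.40825436 [0.1263 0.     0.2507] [ 6.848e-01  1.760e-02 -5.000e-04]
handle [array([ 0.0791, -0.    , -0.0468]), array([ 0.0645, -0.    , -0.0485]), array([ 0.0422, -0.    , -0.049 ]), array([ 0.0175, -0.    , -0.0486])]
```

View pics/a7d.png

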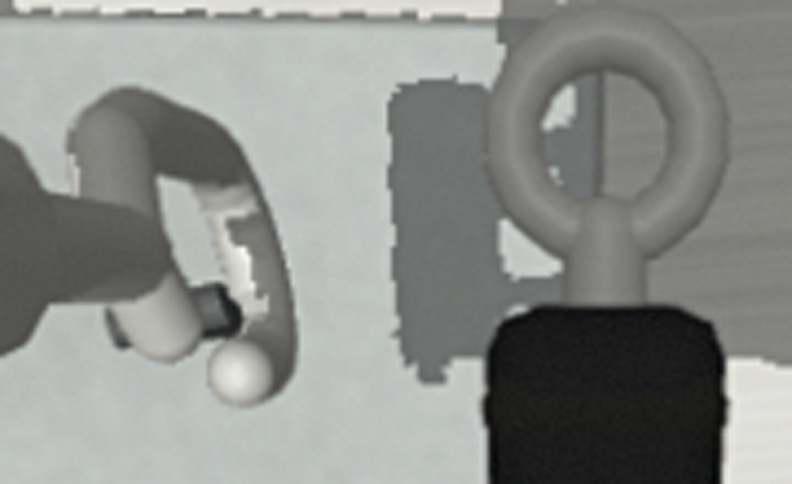

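```bash
python3 - <<'E'
from h import *
from scipy.optimize import least_squares
cal,im,d,tp,M=load('a7','wrist')
P=np.load('pics/sel.npy'); uv=P[:,:2]; X=P[:,2:]
# histogram of bottom-of-barrel
st=X[(uv[:,0]>145)&(uv[:,0]<176)&(uv[:,1]>80)&(uv[:,1]<108)&(X[:,2]<.334)&(X[:,2]>.303)]
print(len(st),st.min(0),st.max(0))
f=lambda p:np.hypot(st[:,0]-p[0],st[:,1]-p[1])-.0045
r=least_squares(f,[.652,.063],loss='soft_l1',f_scale=.001); print('stem',r.x,np.sqrt((r.fun**2).mean()))
b=X[(X[:,2]>.340)&(X[:,2]<.372)&(uv[:,0]<150)]
f2=lambda p:np.hypot(b[:,0]-p[0],b[:,1]-p[1])-.009
r2=least_squares(f2,[.652,.063],loss='soft_l1',f_scale=.001); print('barrel',r2.x,np.abs(r2.fun).mean(),len(b))
# nose sphere
cu,cv_=195,124.5
m=(np.hypot(uv[:,0]-cu,uv[:,1]-cv_)<6.5)&(X[:,2]<.285); s=X[m]
f3=lambda p:np.linalg.norm(s-p,axis=1)-.004
r3=least_squares(f3,s.mean(0)-[0,0,.003],loss='soft_l1',f_scale=.0007); print('nose sph',r3.x,np.abs(r3.fun).mean(),len(s),s.max(0))
C=r3.x[2]-.008; ax=r.x; v=ax-r3.x[:2]; print('Cz',C,'yaw',np.arctan2(v[1],v[0]),'dist',np.linalg.norm(v))
# full fit
H=X[(X[:,2]<.334)&(uv[:,0]>145)&(uv[:,0]<215)&(uv[:,1]>50)&(uv[:,1]<140)]
def sdf(p,Q):
    x0,y0,cz,yw=p; c,sn=np.cos(yw),np.sin(yw)
    a=Q-[x0,y0,cz]; l=np.c_[c*a[:,0]+sn*a[:,1],-sn*a[:,0]+c*a[:,1],a[:,2]]
    def cap(A,B,rr):
        A,B=np.array(A),np.array(B);t=np.clip(((l-A)@(B-A))/((B-A)@(B-A)),0,1);return np.linalg.norm(l-A-t[:,None]*(B-A),axis=1)-rr
    ds=[cap([-.013,0,0],[-.013,0,.008],.004),cap([.013,0,0],[.013,0,.022],.004),cap([0,0,.055],[0,0,.09],.0045),cap([-.006,0,.031],[-.006,0,.010],.0025)]
    rho=np.hypot(l[:,0],l[:,2]); t=np.hypot(rho-.013,l[:,1])-.004; t[l[:,2]>0]=1; ds.append(t)
    return np.min(ds,axis=0)
for y0 in (-.5,-.085,.3):
  for cz in (.25,.262,.27):
    q=least_squares(sdf,[*ax,cz,y0],args=(H,),loss='cauchy',f_scale=.0007,x_scale=[.002,.002,.002,.05]); print(y0,cz,q.x.round(4),q.cost*1e6,np.median(np.abs(q.fun)))
E
```

```text
446 [0.64566945 0.06151676 0.30305995] [0.65382955 0.06528171 0.32753268]
stem [0.64973801 0.06668266] 0.0002150402414617493
barrel [0.65051673 0.06676805] 0.0009029720486509051 3519
nose sph [0.63668526 0.06510017 0.26562657] 0.00042884286801189557 127 [0.6395529  0.06734986 0.27108519]
Cz 0.2576265711914136 yaw 0.12064964468014404 dist 0.013148327312941391
-0.5 0.25 [0.6495 0.0665 0.2393 0.1271] 1558.7706606916179 0.0026267374441992105
-0.5 0.262 [ 0.6502  0.0641  0.265  -0.1288] 1416.083712959465 0.0017859620617610176
-0.5 0.27 [ 0.6502  0.0641  0.265  -0.1288] 1416.0837029833674 0.0017865850639931038
-0.085 0.25 [0.6495 0.0665 0.2393 0.1271] 1558.7706613623693 0.0026265912032503694
-0.085 0.262 [0.6498 0.0662 0.2654 0.1397] 1267.13808485954 0.0013461904948749842
-0.085 0.27 [0.6498 0.0662 0.2654 0.1397] 1267.1380810923326 0.0013462630248920735
0.3 0.25 [0.6495 0.0665 0.2393 0.1271] 1558.7706698901302 0.002627269001841376
0.3 0.262 [0.6498 0.0662 0.2654 0.1397] 1267.138081809955 0.0013462374199120692
0.3 0.27 [0.6498 0.0662 0.2654 0.1397] 1267.1380813267647 0.0013462570594446046
```

```bash
python3 - <<'E'
from h import *
cal,im,d,tp,M=load('a7','wrist')
# ring centre from depth pts
pts=[]
for v in range(38,104):
  for u in range(248,307):
    if 0.12<d[v,u]<0.15 : pts.append(M.T@(atd(cal,u,v,d[v,u])-tp))
pts=np.array(pts); pts=pts[pts[:,0]>.087]
from scipy.optimize import least_squares
g=lambda p:np.hypot(np.hypot(pts[:,0]-p[0],pts[:,1]-p[1])-.0095,pts[:,2]-p[2])-.003
r=least_squares(g,[.0977,0,-.037],loss='soft_l1',f_scale=.0005);print('eye tool',r.x,np.abs(r.fun).mean(),len(pts))
E_=r.x; yaw0=np.arctan2(M[1,0],M[0,0])
eyew=tp+M@E_; print('eye world',eyew,'tp',tp,yaw0)
N=np.array([.6367,.0651,.2656]); yw=.125
for back,dz in ((.045,.0099),(.014,.0099)):
    X=np.array([np.cos(yw),np.sin(yw),0])
    e=N-back*X; e[2]=N[2]+dz
    Y=np.array([np.sin(yw),-np.cos(yw),0])
    t=e-E_[0]*X-E_[1]*Y; t[2]=e[2]+E_[2]; print('TCP target',t); plan(t,yw,(tp,yaw0))
E
```

```text
eye tool [ 9.75884794e-02  8.47011204e-05 -3.65217492e-02] 0.0004945679415025743 1884
eye world [0.65683992 0.02011192 0.28678363] tp [0.55953993 0.02851966 0.25046038] -0.08558458472595748
TCP target [0.49521348 0.04740686 0.23897825]
meas [0.5599 0.028  0.2515] yaw -0.0872 t 10.1 F [ 0.91  0.25 -0.33] open 0.0236
tx -0.2190 ty -0.0444 tz 0.0383 turn -0.0670 | rows>=1.4
TCP target [0.52597161 0.05127178 0.23897825]
meas [0.5599 0.028  0.2515] yaw -0.0872 t 10.1 F [ 0.91  0.25 -0.33] open 0.0236
tx -0.1180 ty -0.0660 tz 0.0383 turn -0.0670 | rows>=1.4
```

>>> {"api": "drive_tool", "payload": {
  "steps": [
    {"jaw":0,"tx":-0.08,"ty":0,"tz":0,"turn":0},
    {"jaw":0,"tx":-0.18,"ty":0,"tz":0,"turn":0},
    {"jaw":0,"tx":-0.219,"ty":-0.01,"tz":0.01,"turn":-0.02},
    {"jaw":0,"tx":-0.219,"ty":-0.03,"tz":0.03,"turn":-0.045},
    {"jaw":0,"tx":-0.219,"ty":-0.044,"tz":0.038,"turn":-0.067},
    {"jaw":0,"tx":-0.219,"ty":-0.044,"tz":0.038,"turn":-0.067},
    {"jaw":0,"tx":-0.219,"ty":-0.044,"tz":0.038,"turn":-0.067}
  ]
}}

```text
t: 10.8
tool_pos: [0.4958, 0.0474, 0.2405]
orientation: [3.136, 0.192, 0.0]
force: [0.2, 0.3, -0.9]
opening: 0.0235
```

```bash
python3 - <<'E'
from h import *
shot('a8'); 
plan([.52597161,.05127178,.23897825],.125)
E
```

```text
meas [0.496  0.0474 0.2405] yaw 0.1222 t 10.85 F [ 0.17  0.35 -1.67] open 0.0242
tx 0.1008 ty -0.0005 tz 0.0052 turn -0.0009 | rows>=0.6
```

View pics/a8_wrist.png

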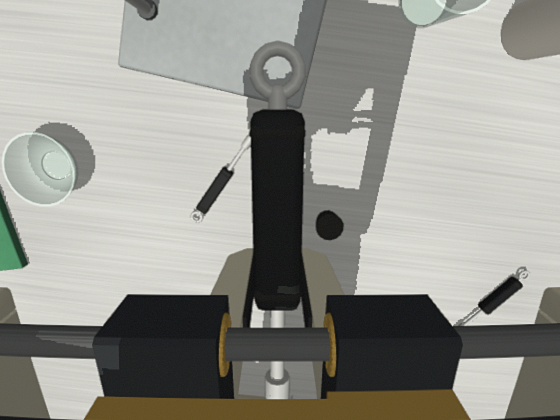

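>>> {"api": "drive_tool", "payload": {
  "steps": [
    {"jaw":0,"tx":0.03,"ty":0,"tz":0,"turn":0},
    {"jaw":0,"tx":0.06,"ty":0,"tz":0,"turn":0},
    {"jaw":0,"tx":0.08,"ty":0,"tz":0,"turn":0},
    {"jaw":0,"tx":0.095,"ty":0,"tz":0,"turn":0},
    {"jaw":0,"tx":0.095,"ty":0,"tz":0,"turn":0}
  ]
}}

```text
t: 11.35
tool_pos: [0.5247, 0.0517, 0.2399]
orientation: [-3.135, -0.196, 0.001]
force: [-0.2, 0.0, -1.5]
opening: 0.0245
```

```bash
python3 - <<'E'
from h import *
shot('a9',('wrist','side')); 
plan([.52597161,.05127178,.23897825],.125)
cal,im,d,tp,M=load('a9','wrist'); crop(im,180,0,380,120,4,'pics/a9c.png')
cal,im,d,tp,M=load('a9','side'); crop(im,270,100,370,220,5,'pics/a9s.png')
E
```

```text
meas [0.5241 0.0517 0.24  ] yaw 0.125 t 11.45 F [ 0.79  0.   -0.98] open 0.0239
tx 0.0059 ty 0.0022 tz 0.0035 turn -0.0000 | rows>=0.0
```

View pics/a9c.png

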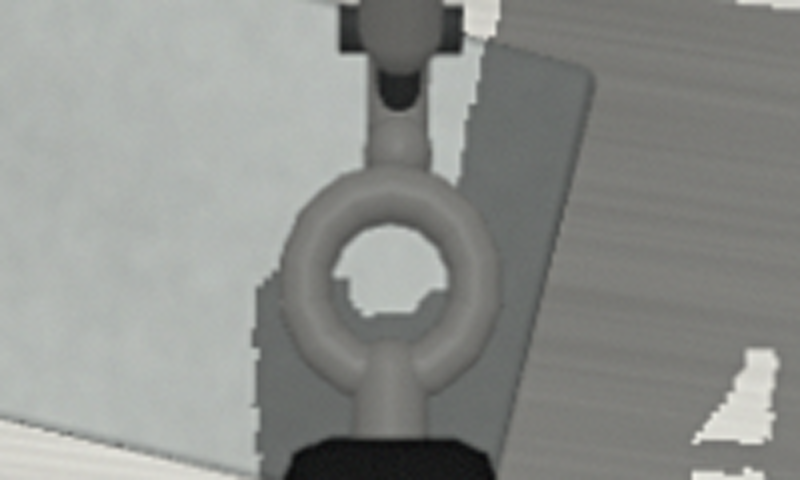

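View pics/a9s.png

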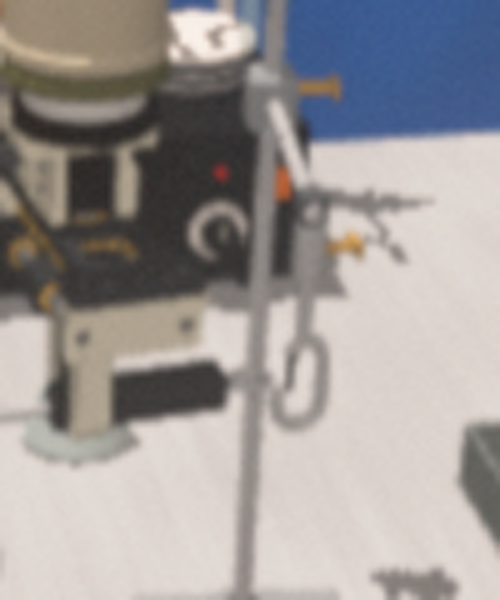

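```bash
python3 - <<'E'
from h import *
from scipy.optimize import least_squares
cal,im,d,tp,M=load('a9','wrist')
def T(u,v): return M.T@(atd(cal,u,v,d[v,u])-tp)
for v in range(0,48,3): print(v,d[v,279].round(4),T(279,v).round(4),T(281,v).round(4))
pts=np.array([T(u,v) for v in range(38,104) for u in range(248,307) if .12<d[v,u]<.15]); pts=pts[pts[:,0]>.087]
g=lambda p:np.hypot(np.hypot(pts[:,0]-p[0],pts[:,1]-p[1])-.0095,pts[:,2]-p[2])-.003
print('eye',least_squares(g,[.0977,0,-.037],loss='soft_l1',f_scale=.0005).x)
s=np.array([T(u,v) for v in range(30,42) for u in range(271,289) if .145<d[v,u]<.17]); print(len(s))
f=lambda p:np.linalg.norm(s-p,axis=1)-.004
r=least_squares(f,s.mean(0)+[0,0,.003],loss='soft_l1',f_scale=.0005);print('nose',r.x,np.abs(r.fun).mean())
E
```

```text
0 0.1159 [ 0.1198  0.0004 -0.0579] [ 0.1201  0.0012 -0.0565]
3 0.1164 [ 0.1188  0.0004 -0.0576] [ 0.1191  0.0012 -0.0568]
6 0.1171 [ 0.118   0.0004 -0.0572] [ 0.1186  0.0012 -0.0547]
9 0.1193 [ 0.1175  0.0004 -0.055 ] [ 0.1174  0.0012 -0.0554]
12 0.1203 [ 0.1167  0.0004 -0.0542] [ 0.1167  0.0012 -0.0542]
15 0.1214 [ 0.1159  0.0005 -0.0533] [ 0.1157  0.0012 -0.0542]
18 0.1317 [ 0.1175  0.0005 -0.042 ] [ 0.1176  0.0013 -0.0417]
21 0.1358 [ 0.1173  0.0005 -0.0377] [ 0.1173  0.0014 -0.0379]
24 0.1404 [ 0.1172  0.0006 -0.033 ] [ 0.1173  0.0014 -0.0326]
27 0.1432 [ 0.1166  0.0006 -0.0302] [ 0.1171  0.0015 -0.0277]
30 0.1448 [ 0.1157  0.0006 -0.0289] [ 0.1158  0.0015 -0.0281]
33 0.1452 [ 0.1144  0.0006 -0.0288] [ 0.1143  0.0015 -0.0296]
36 0.1444 [ 0.1129  0.0006 -0.0301] [ 0.1131  0.0015 -0.0292]
39 0.1454 [ 0.1118  0.0006 -0.0294] [ 0.112   0.0015 -0.0283]
42 0.137 [ 0.1089  0.0005 -0.0392] [ 0.1092  0.0014 -0.0375]
45 0.1375 [ 0.1078  0.0005 -0.0389] [ 0.1077  0.0014 -0.0395]
eye [ 0.09763803 -0.00024122 -0.03640835]
144
nose [ 0.11301293  0.0006232  -0.02519915] 0.0017326292846413923
```

>>> {"api": "drive_tool", "payload": {
  "steps": [
    {"jaw":0,"tx":0,"ty":0.002,"tz":0.003,"turn":0},
    {"jaw":0,"tx":0.006,"ty":0.0025,"tz":0.007,"turn":0},
    {"jaw":0,"tx":0.012,"ty":0.0025,"tz":0.007,"turn":0},
    {"jaw":0,"tx":0.018,"ty":0.0025,"tz":0.007,"turn":0},
    {"jaw":0,"tx":0.022,"ty":0.0025,"tz":0.007,"turn":0},
    {"jaw":0,"tx":0.022,"ty":0.0025,"tz":0.007,"turn":0}
  ],
  "force": 30
}}

```text
t: 12.05
tool_pos: [0.531, 0.0517, 0.2382]
orientation: [-3.135, -0.196, -0.0]
force: [-0.3, 0.4, -0.8]
opening: 0.0235
```

>>> {"api": "drive_tool", "payload": {
  "steps": [
    {"jaw":0,"tx":0.003,"ty":0,"tz":0,"turn":0},
    {"jaw":0,"tx":0.006,"ty":0,"tz":0,"turn":0},
    {"jaw":0,"tx":0.009,"ty":0,"tz":0,"turn":0},
    {"jaw":0,"tx":0.009,"ty":0,"tz":0,"turn":0}
  ]
}}

```text
t: 12.45
tool_pos: [0.533, 0.052, 0.238]
orientation: [3.135, 0.196, -0.002]
force: [-4.9, -0.2, -0.6]
opening: 0.0242
```

```bash
cat >> h.py <<'E'
def fits(name):
    from scipy.optimize import least_squares
    cal,im,d,tp,M=load(name,'wrist')
    T=lambda u,v: M.T@(atd(cal,u,v,d[v,u])-tp)
    pts=np.array([T(u,v) for v in range(38,104) for u in range(248,307) if .12<d[v,u]<.15]); pts=pts[pts[:,0]>.087]
    g=lambda p:np.hypot(np.hypot(pts[:,0]-p[0],pts[:,1]-p[1])-.0095,pts[:,2]-p[2])-.003
    e=least_squares(g,[.0977,0,-.037],loss='soft_l1',f_scale=.0005).x; print('eye',e.round(4))
    return cal,im,d,tp,M,T,e
E
python3 - <<'E'
from h import *
shot('b1'); cal,im,d,tp,M,T,e=fits('b1'); crop(im,180,0,380,120,4,'pics/b1c.png')
plan([.52597161,.05127178,.23897825],.125)
E
```

```text
eye [ 0.0973 -0.0003 -0.0366]
meas [0.533 0.052 0.238] yaw 0.1249 t 12.5 F [-4.38 -0.58 -0.52] open 0.0239
tx -0.0237 ty -0.0004 tz -0.0034 turn -0.0000 | rows>=0.1
```

View pics/b1c.png

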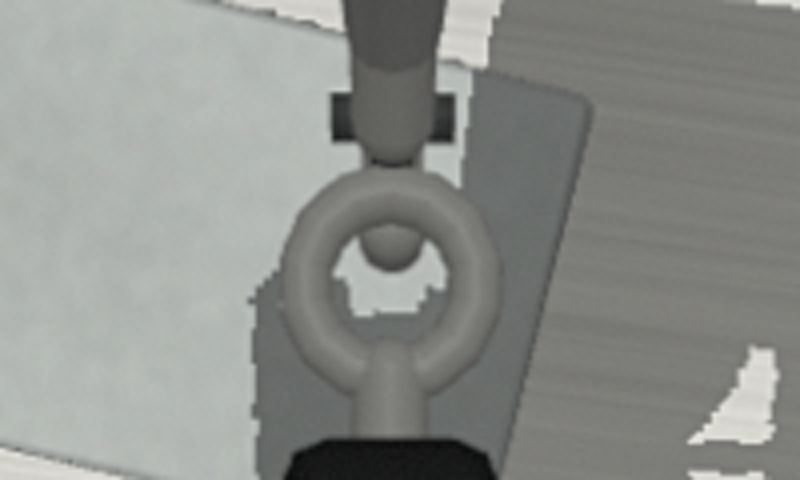

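```bash
python3 - <<'E'
from h import *
cal,im,d,tp,M,T,e=fits('b1')
for v in range(40,70,2): print(v,d[v,278].round(4),T(278,v).round(4))
# expected pixel of nose near edge for hypotheses
E
```

```text
eye [ 0.0973 -0.0003 -0.0366]
40 0.1235 [ 1.071e-01  1.000e-04 -5.390e-02]
42 0.1379 [ 1.091e-01  1.000e-04 -3.810e-02]
44 0.1373 [ 1.082e-01  1.000e-04 -3.910e-02]
46 0.1382 [ 1.075e-01  1.000e-04 -3.840e-02]
48 0.1391 [ 1.068e-01  1.000e-04 -3.760e-02]
50 0.137 [ 1.056e-01  1.000e-04 -4.020e-02]
52 0.1382 [ 1.05e-01  1.00e-04 -3.91e-02]
54 0.1394 [ 1.043e-01  1.000e-04 -3.810e-02]
56 0.1405 [ 1.037e-01  1.000e-04 -3.710e-02]
58 0.1458 [ 1.036e-01  1.000e-04 -3.160e-02]
60 0.1459 [ 1.027e-01  1.000e-04 -3.170e-02]
62 0.1475 [ 1.021e-01  1.000e-04 -3.030e-02]
64 0.1479 [ 1.012e-01  1.000e-04 -3.010e-02]
66 0.1499 [ 1.006e-01  1.000e-04 -2.820e-02]
68 0.3808 [0.1256 0.0009 0.2217]
```

>>> {"api": "drive_tool", "payload": {
  "steps": [
    {"jaw":0,"tx":0.003,"ty":0,"tz":0,"turn":0},
    {"jaw":0,"tx":0.006,"ty":0,"tz":0,"turn":0},
    {"jaw":0,"tx":0.009,"ty":0,"tz":0,"turn":0},
    {"jaw":0,"tx":0.009,"ty":0,"tz":0,"turn":0}
  ]
}}

```text
t: 12.9
tool_pos: [0.5355, 0.0523, 0.2378]
orientation: [3.135, 0.196, -0.003]
force: [-5.8, -1.5, -0.2]
opening: 0.0239
```

>>> {"api": "drive_tool", "payload": {
  "steps": [
    {"jaw":0,"tx":0.003,"ty":0,"tz":0,"turn":0},
    {"jaw":0,"tx":0.006,"ty":0,"tz":0,"turn":0},
    {"jaw":0,"tx":0.008,"ty":0,"tz":0,"turn":0},
    {"jaw":0,"tx":0.008,"ty":0,"tz":0,"turn":0}
  ]
}}

```text
t: 13.3
tool_pos: [0.5376, 0.0526, 0.2378]
orientation: [3.135, 0.196, -0.004]
force: [-7.4, -1.3, 1.1]
opening: 0.0234
```

```bash
python3 - <<'E'
from h import *
shot('b2'); cal,im,d,tp,M,T,e=fits('b2'); crop(im,180,0,380,120,4,'pics/b2c.png')
plan([.52597161,.05127178,.23897825],.125)
for v in range(56,84,2): print(v,d[v,278].round(4),T(278,v).round(4))
E
```

```text
eye [ 0.0971 -0.0002 -0.0369]
meas [0.5376 0.0526 0.2378] yaw 0.1249 t 13.35 F [-7.1  -1.25 -0.83] open 0.0237
tx -0.0389 ty -0.0004 tz -0.0039 turn -0.0000 | rows>=0.2
56 0.1406 [ 1.037e-01  1.000e-04 -3.700e-02]
58 0.1615 [ 0.1058  0.0002 -0.0144]
60 0.1468 [ 1.029e-01  1.000e-04 -3.080e-02]
62 0.1462 [ 1.019e-01  1.000e-04 -3.170e-02]
64 0.1453 [ 1.009e-01  1.000e-04 -3.300e-02]
66 0.1469 [ 1.002e-01  1.000e-04 -3.150e-02]
68 0.1459 [ 0.0992  0.0001 -0.0329]
70 0.1481 [ 0.0986  0.0001 -0.0307]
72 0.1479 [ 0.0977  0.0001 -0.0312]
74 0.1497 [ 0.097   0.0001 -0.0296]
76 0.1495 [ 0.0961  0.0001 -0.0301]
78 0.3849 [0.1147 0.0009 0.2225]
80 0.3846 [0.1123 0.0009 0.2214]
82 0.3863 [0.1102 0.0009 0.2225]
```

View pics/b2c.png

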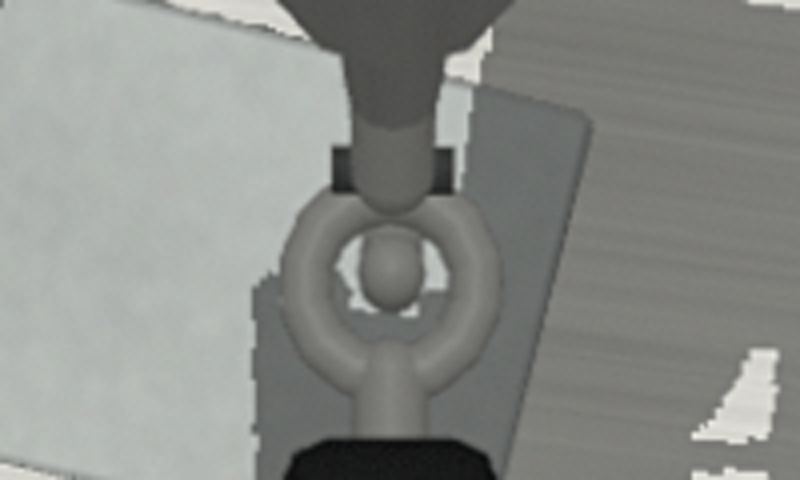

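>>> {"api": "drive_tool", "payload": {
  "steps": [
    {"jaw":0,"tx":0.003,"ty":0,"tz":0,"turn":0},
    {"jaw":0,"tx":0.005,"ty":0,"tz":0,"turn":0},
    {"jaw":0,"tx":0.005,"ty":0,"tz":0.003,"turn":0},
    {"jaw":0,"tx":0.005,"ty":0,"tz":0.006,"turn":0},
    {"jaw":0,"tx":0.005,"ty":0,"tz":0.009,"turn":0},
    {"jaw":0,"tx":0.005,"ty":0,"tz":0.009,"turn":0}
  ]
}}

```text
t: 13.95
tool_pos: [0.539, 0.053, 0.2347]
orientation: [-3.135, -0.196, 0.004]
force: [-5.9, 0.2, -1.5]
opening: 0.0238
```

```bash
python3 - <<'E'
from h import *
shot('b3'); cal,im,d,tp,M,T,e=fits('b3'); crop(im,180,0,380,120,4,'pics/b3c.png')
plan([.52597161,.05127178,.23897825],.125)
for v in range(56,84,2): print(v,d[v,278].round(4),T(278,v).round(4))
E
```

```text
eye [ 0.0973 -0.0005 -0.0366]
meas [0.539  0.053  0.2347] yaw 0.1252 t 14.0 F [-5.5  -0.25 -1.35] open 0.0238
tx -0.0440 ty 0.0004 tz -0.0142 turn 0.0001 | rows>=0.3
56 0.1212 [ 1.008e-01  1.000e-04 -5.830e-02]
58 0.1589 [ 0.1055  0.0002 -0.0173]
60 0.1593 [ 0.1046  0.0002 -0.0171]
62 0.1442 [ 0.1016  0.0002 -0.0339]
64 0.1436 [ 0.1007  0.0002 -0.0349]
66 0.1443 [ 0.0999  0.0002 -0.0343]
68 0.144 [ 0.099   0.0002 -0.035 ]
70 0.1445 [ 0.0982  0.0002 -0.0346]
72 0.144 [ 0.0973  0.0002 -0.0355]
74 0.146 [ 0.0966  0.0002 -0.0336]
76 0.1459 [ 0.0958  0.0002 -0.034 ]
78 0.1475 [ 0.095   0.0002 -0.0325]
80 0.153 [ 0.0946  0.0002 -0.027 ]
82 0.3813 [0.1098 0.0009 0.2173]
```

View pics/b3c.png

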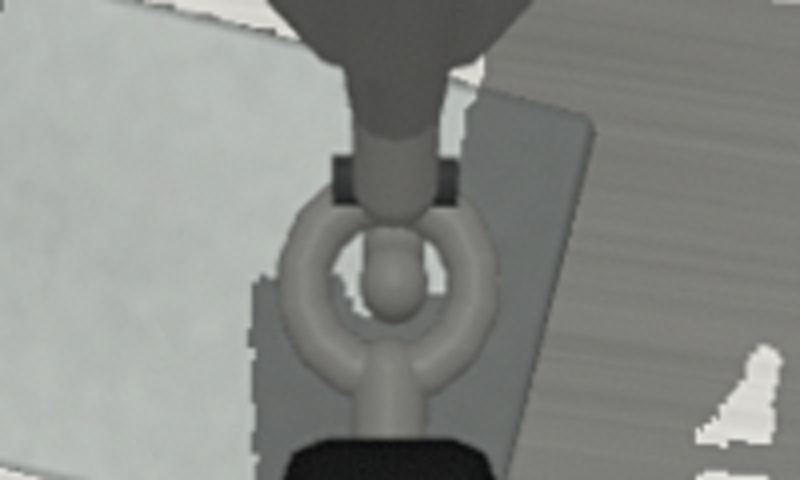

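>>> {"api": "drive_tool", "payload": {
  "steps": [
    {"jaw":0,"tx":0.001,"ty":0.002,"tz":0.004,"turn":0},
    {"jaw":0,"tx":0.002,"ty":0.002,"tz":0.008,"turn":0},
    {"jaw":0,"tx":0.002,"ty":0.002,"tz":0.012,"turn":0},
    {"jaw":0,"tx":0.002,"ty":0.002,"tz":0.016,"turn":0},
    {"jaw":0,"tx":0.002,"ty":0.002,"tz":0.016,"turn":0}
  ]
}}

```text
t: 14.5
tool_pos: [0.54, 0.0524, 0.2298]
orientation: [-3.135, -0.196, 0.003]
force: [-4.1, -0.6, -3.7]
opening: 0.0238
```

>>> {"api": "drive_tool", "payload": {
  "steps": [
    {"jaw":0,"tx":0,"ty":0,"tz":0.004,"turn":0},
    {"jaw":0,"tx":0,"ty":0,"tz":0.008,"turn":0},
    {"jaw":0,"tx":0,"ty":0,"tz":0.012,"turn":0},
    {"jaw":0,"tx":0,"ty":0,"tz":0.016,"turn":0},
    {"jaw":0,"tx":0,"ty":0,"tz":0.016,"turn":0}
  ]
}}

```text
t: 15.0
tool_pos: [0.5412, 0.0524, 0.2262]
orientation: [-3.135, -0.196, -0.002]
force: [0.2, 0.3, -0.2]
opening: 0.0239
```

```bash
python3 - <<'E'
from h import *
shot('b4',('wrist','side')); cal,im,d,tp,M,T,e=fits('b4'); crop(im,180,0,380,120,4,'pics/b4c.png')
crop(load('b4','side')[1],270,100,370,220,5,'pics/b4s.png')
plan([.52597161,.05127178,.23897825],.125)
for v in range(46,90,3): print(v,d[v,278].round(4),T(278,v).round(4))
E
```

```text
eye [ 0.0983 -0.0002 -0.0362]
meas [0.5411 0.0524 0.2262] yaw 0.1249 t 15.1 F [ 0.19 -0.47 -1.02] open 0.0235
tx -0.0503 ty -0.0026 tz -0.0427 turn -0.0000 | rows>=0.4
46 0.1099 [ 1.025e-01  1.000e-04 -6.960e-02]
49 0.1098 [ 1.014e-01  1.000e-04 -7.000e-02]
52 0.1128 [ 1.009e-01  1.000e-04 -6.700e-02]
55 0.1136 [ 0.1     0.0001 -0.0665]
58 0.1149 [ 0.0992  0.0001 -0.0653]
61 0.1319 [ 1.004e-01  1.000e-04 -4.720e-02]
64 0.1518 [ 0.1017  0.0002 -0.0259]
67 0.1364 [ 0.0986  0.0001 -0.0431]
70 0.1376 [ 0.0975  0.0001 -0.0421]
73 0.1369 [ 0.0962  0.0001 -0.0433]
76 0.1362 [ 0.0949  0.0001 -0.0444]
79 0.1386 [ 0.0939  0.0001 -0.0422]
82 0.1403 [ 0.0928  0.0001 -0.0407]
85 0.1426 [ 0.0917  0.0002 -0.0388]
88 0.1425 [ 0.0904  0.0001 -0.0392]
```

View pics/b4c.png

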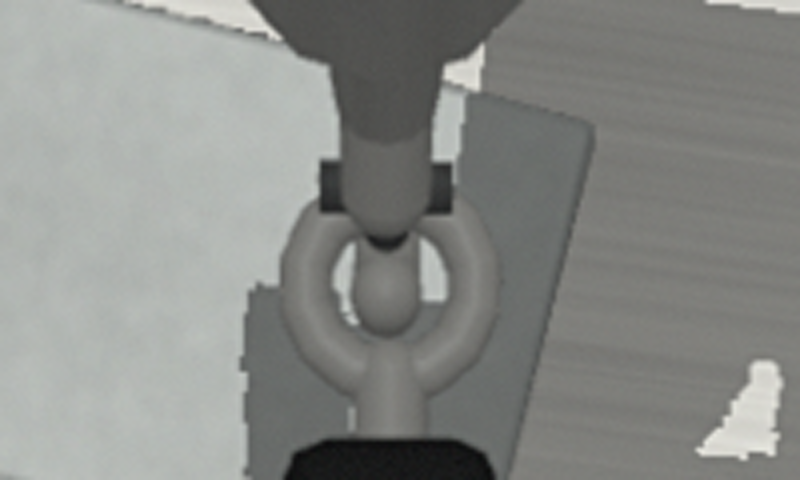

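View pics/b4s.png

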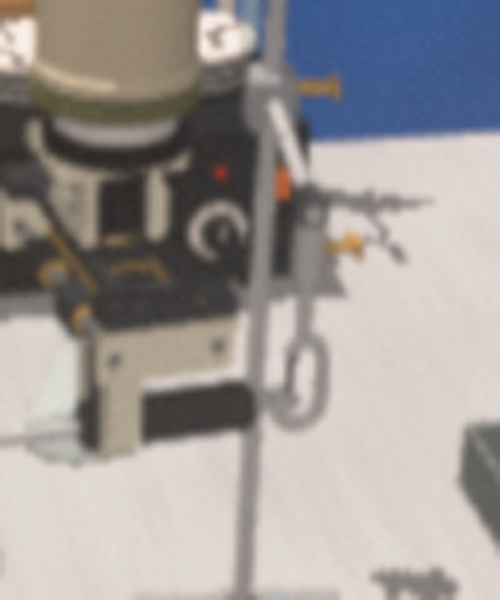

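```bash
python3 - <<'E'
from h import *
cal,im,d,tp,M=load('b4','side'); w=robot.get_calibration('wrist')
print(w['eye'],proj(cal,w['eye']))
o=im.copy(); 
for p in proj(cal,[w['eye'],tp,tp+M@[0,0,-.024],tp+M@[.037,0,-.108],tp+M@[.037,.094,-.108],tp+M@[-.037,.094,-.108],tp+M@[.037,.094,-.19]]): cv2.circle(o,tuple(p.round().astype(int)),1,(0,0,255),-1); print(p)
crop(o,240,60,370,220,4.5,'pics/b4p.png')
# body geometry from wrist depth
cal,im,d,tp,M,T,e=fits('b4')
for u,v in [(160,300),(160,345),(278,345),(278,395),(200,405),(50,345),(15,310),(278,60),(300,410)]: print(u,v,T(u,v).round(4))
E
```

```text
[0.62304809 0.06300403 0.41723449] [[322.3921454  126.91131087]]
[322.3921454  126.91131087]
[290.58865629 195.13976618]
[290.75840263 187.52560119]
[304.66774475 157.96982992]
[317.43626233 174.27536502]
[289.20445681 178.34220612]
[319.02475133 144.27518803]
eye [ 0.0983 -0.0002 -0.0362]
160 300 [ 0.0346 -0.0308 -0.1172]
160 345 [ 0.0329 -0.026  -0.1321]
278 345 [ 2.870e-02 -1.000e-04 -1.268e-01]
278 395 [-0.0765  0.0003 -0.0446]
200 405 [ 0.0216 -0.0169 -0.1375]
50 345 [ 0.0273 -0.0562 -0.1264]
15 310 [ 0.0255 -0.0787 -0.1098]
278 60 [ 1.006e-01  1.000e-04 -4.900e-02]
300 410 [ 0.0205  0.0047 -0.1376]
```

View pics/b4p.png

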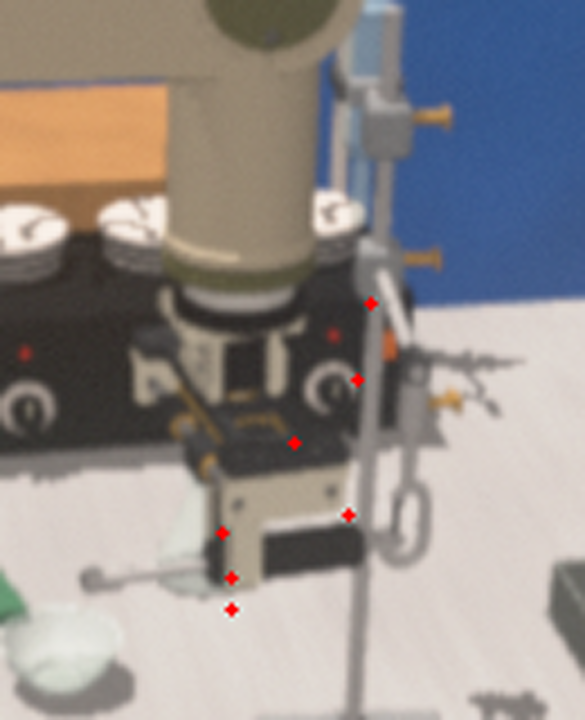

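View pics/b4_wrist.png

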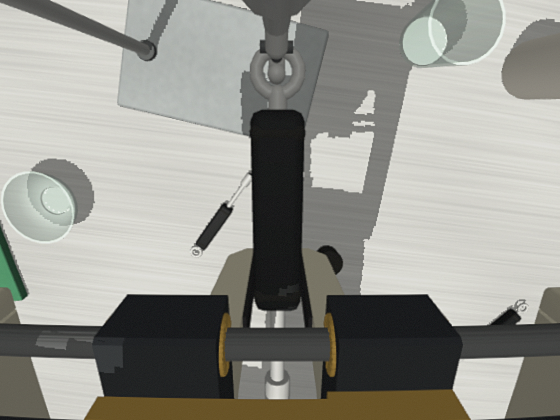

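The gate has sprung shut: the x force fell from about 5 N to zero and the gate's dark end is visible again behind the nose. Next I loosen the grip and swing the tool down an arc about the bowl centre, letting the driver pivot in the pads.

>>> {"api": "drive_tool", "payload": {
  "steps": [
    {"jaw":0,"tx":0,"ty":0,"tz":0,"turn":0},
    {"jaw":0,"tx":-0.002,"ty":0,"tz":0.004,"turn":0},
    {"jaw":0,"tx":-0.003,"ty":0,"tz":0.008,"turn":0},
    {"jaw":0,"tx":-0.003,"ty":0,"tz":0.0127,"turn":0},
    {"jaw":0,"tx":-0.003,"ty":0,"tz":0.029,"turn":0},
    {"jaw":0,"tx":-0.002,"ty":0,"tz":0.045,"turn":0},
    {"jaw":0,"tx":-0.002,"ty":0,"tz":0.045,"turn":0}
  ],
  "force": 6
}}

```text
t: 15.8
tool_pos: [0.5398, 0.0523, 0.2113]
orientation: [-3.135, -0.196, 0.001]
force: [1.1, -0.2, -0.9]
opening: 0.0239
```

```bash
python3 - <<'E'
from h import *
shot('c1',('wrist','side')); cal,im,d,tp,M=load('c1','wrist'); crop(im,180,0,380,120,4,'pics/c1c.png')
T=lambda u,v: M.T@(atd(cal,u,v,d[v,u])-tp)
crop(load('c1','side')[1],270,100,370,220,5,'pics/c1s.png')
plan([.52597161,.05127178,.23897825],.125)
print([T(277,v).round(4) for v in (120,150,200,250)])
E
```

```text
meas [0.5399 0.0523 0.212 ] yaw 0.1249 t 15.9 F [-0.27 -0.51 -1.73] open 0.0244
tx -0.0465 ty -0.0024 tz -0.0899 turn -0.0000 | rows>=0.6
[array([ 0.0773, -0.0003, -0.0527]), array([ 0.0649, -0.0003, -0.0511]), array([ 0.0427, -0.0003, -0.0504]), array([ 0.0183, -0.0003, -0.0502])]
```

View pics/c1c.png

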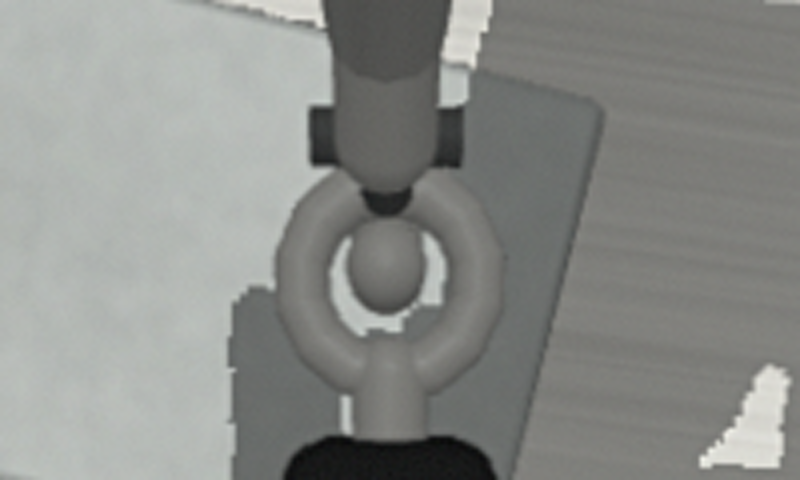

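View pics/c1s.png

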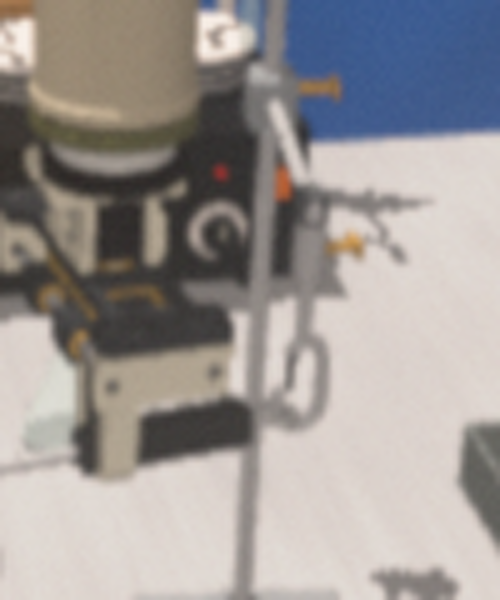

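>>> {"api": "drive_tool", "payload": {
  "steps": [
    {"jaw":0,"tx":0.001,"ty":0,"tz":0.016,"turn":0},
    {"jaw":0,"tx":0.004,"ty":0,"tz":0.032,"turn":0},
    {"jaw":0,"tx":0.007,"ty":0,"tz":0.048,"turn":0},
    {"jaw":0,"tx":0.011,"ty":0,"tz":0.063,"turn":0},
    {"jaw":0,"tx":0.016,"ty":0,"tz":0.079,"turn":0},
    {"jaw":0,"tx":0.021,"ty":0,"tz":0.094,"turn":0},
    {"jaw":0,"tx":0.027,"ty":0,"tz":0.109,"turn":0},
    {"jaw":0,"tx":0.033,"ty":0,"tz":0.124,"turn":0},
    {"jaw":0,"tx":0.033,"ty":0,"tz":0.124,"turn":0}
  ]
}}

```text
t: 16.8
tool_pos: [0.5498, 0.0536, 0.1743]
orientation: [-3.135, -0.196, 0.001]
force: [0.9, -0.1, -0.9]
opening: 0.0239
```

```bash
python3 - <<'E'
from h import *
shot('c2',('wrist','side')); cal,im,d,tp,M=load('c2','wrist')
T=lambda u,v: M.T@(atd(cal,u,v,d[v,u])-tp)
crop(load('c2','side')[1],270,100,370,220,5,'pics/c2s.png')
plan([.52597161,.05127178,.23897825],.125)
print([T(277,v).round(4) for v in (70,90,120,150,200,250)])
E
```

```text
meas [0.5498 0.0535 0.1749] yaw 0.125 t 16.9 F [ 0.98 -0.46 -0.95] open 0.0239
tx -0.0798 ty -0.0025 tz -0.2135 turn -0.0000 | rows>=1.4
[array([ 0.0919, -0.0003, -0.0988]), array([ 0.0871, -0.0003, -0.0958]), array([ 0.0782, -0.0003, -0.0738]), array([ 0.0685, -0.0003, -0.0787]), array([ 0.0477, -0.0003, -0.0681]), array([ 0.0224, -0.0003, -0.0592])]
```

View pics/c2_wrist.png

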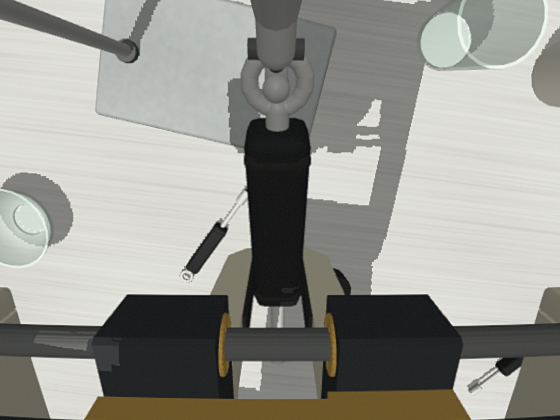

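View pics/c2s.png

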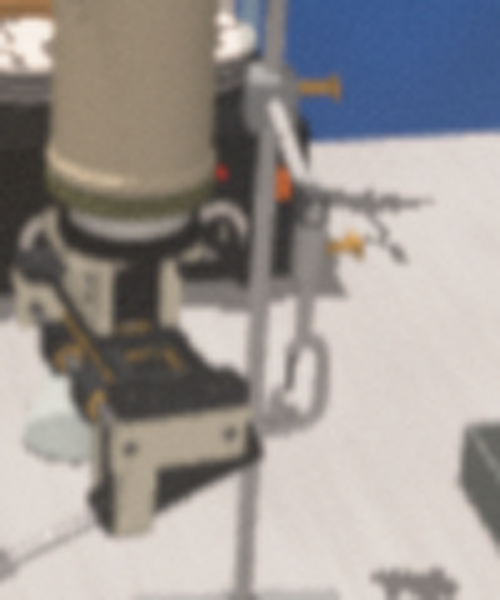

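>>> {"api": "drive_tool", "payload": {
  "steps": [
    {"jaw":0,"tx":0.007,"ty":0,"tz":0.0145,"turn":0},
    {"jaw":0,"tx":0.015,"ty":0,"tz":0.029,"turn":0},
    {"jaw":0,"tx":0.023,"ty":0,"tz":0.042,"turn":0},
    {"jaw":0,"tx":0.032,"ty":0,"tz":0.056,"turn":0},
    {"jaw":0,"tx":0.042,"ty":0,"tz":0.069,"turn":0},
    {"jaw":0,"tx":0.052,"ty":0,"tz":0.081,"turn":0},
    {"jaw":0,"tx":0.062,"ty":0,"tz":0.093,"turn":0},
    {"jaw":0,"tx":0.074,"ty":0,"tz":0.105,"turn":0},
    {"jaw":0,"tx":0.074,"ty":0,"tz":0.105,"turn":0}
  ]
}}

```text
t: 17.8
tool_pos: [0.5721, 0.0563, 0.143]
orientation: [-3.135, -0.196, 0.001]
force: [0.0, -0.4, -1.1]
opening: 0.0243
```

```bash
python3 - <<'E'
from h import *
shot('c3',('wrist','side')); cal,im,d,tp,M=load('c3','wrist')
T=lambda u,v: M.T@(atd(cal,u,v,d[v,u])-tp)
crop(load('c3','side')[1],270,100,370,220,5,'pics/c3s.png')
plan([.52597161,.05127178,.23897825],.125)
print([T(277,v).round(4) for v in (20,40,60,70,90,120,150,200,250)])
E
```

```text
meas [0.5719 0.0563 0.1435] yaw 0.125 t 17.9 F [-0.94  0.37 -1.08] open 0.0239
tx -0.1541 ty -0.0024 tz -0.3184 turn -0.0000 | rows>=2.1
[array([ 0.0829, -0.0003, -0.191 ]), array([ 0.0829, -0.0003, -0.191 ]), array([ 0.0829, -0.0003, -0.191 ]), array([ 0.0829, -0.0003, -0.191 ]), array([ 0.0829, -0.0003, -0.191 ]), array([ 0.0829, -0.0003, -0.191 ]), array([ 0.0829, -0.0003, -0.191 ]), array([ 0.0829, -0.0003, -0.191 ]), array([ 0.0326, -0.0003, -0.0814])]
```

View pics/c3_wrist.png

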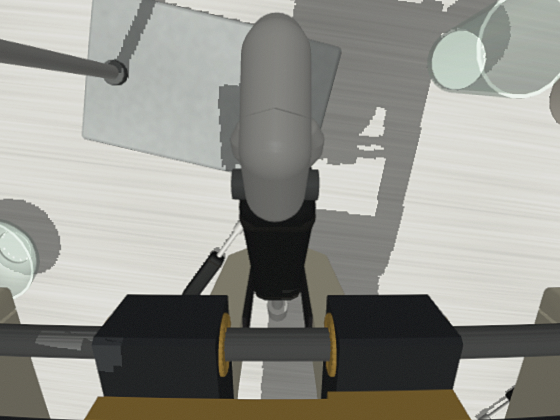

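View pics/c3s.png

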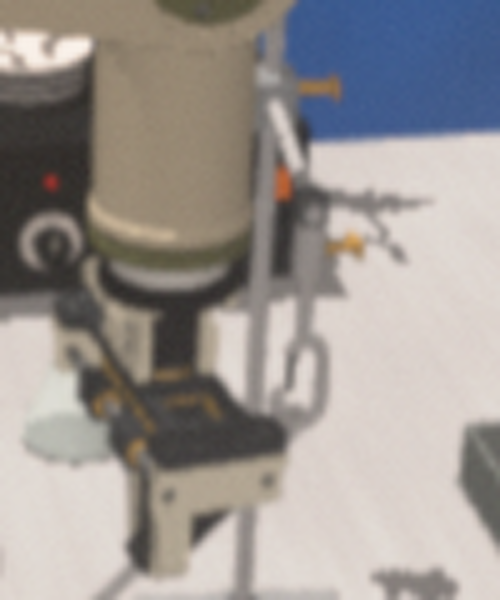

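>>> {"api": "drive_tool", "payload": {
  "steps": [
    {"jaw":0,"tx":0.006,"ty":0,"tz":0.006,"turn":0},
    {"jaw":0,"tx":0.012,"ty":0,"tz":0.011,"turn":0},
    {"jaw":0,"tx":0.018,"ty":0,"tz":0.016,"turn":0},
    {"jaw":0,"tx":0.024,"ty":0,"tz":0.022,"turn":0},
    {"jaw":0,"tx":0.034,"ty":0,"tz":0.03,"turn":0},
    {"jaw":0,"tx":0.044,"ty":0,"tz":0.037,"turn":0},
    {"jaw":0,"tx":0.044,"ty":0,"tz":0.037,"turn":0}
  ]
}}

```text
t: 18.6
tool_pos: [0.5853, 0.058, 0.1321]
orientation: [-3.135, -0.196, 0.0]
force: [-0.8, -0.2, -0.6]
opening: 0.024
```

```bash
python3 - <<'E'
from h import *
shot('c4',('side',))
crop(load('c4','side')[1],270,100,370,220,5,'pics/c4s.png')
plan([.52597161,.05127178,.23897825],.125)
E
```

```text
meas [0.5852 0.058  0.1323] yaw 0.1249 t 18.65 F [ 0.49 -0.03 -1.44] open 0.0239
tx -0.1986 ty -0.0025 tz -0.3558 turn -0.0000 | rows>=2.4
```

View pics/c4s.png

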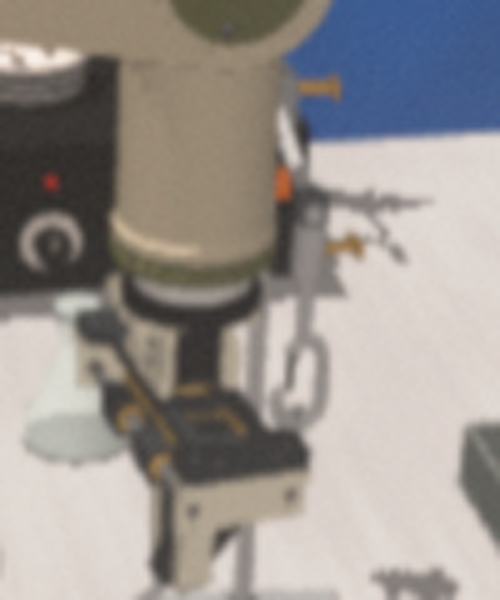

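>>> {"api": "drive_tool", "payload": {
  "steps": [
    {"jaw":1,"tx":0,"ty":0,"tz":0,"turn":0},
    {"jaw":1,"tx":0,"ty":0,"tz":0,"turn":0},
    {"jaw":1,"tx":0,"ty":0,"tz":0,"turn":0},
    {"jaw":1,"tx":0,"ty":0,"tz":0,"turn":0},
    {"jaw":1,"tx":0,"ty":0,"tz":0,"turn":0},
    {"jaw":1,"tx":0,"ty":0,"tz":0,"turn":0},
    {"jaw":1,"tx":0,"ty":0,"tz":0,"turn":0},
    {"jaw":1,"tx":0,"ty":0,"tz":0,"turn":0},
    {"jaw":1,"tx":0,"ty":0,"tz":0,"turn":0},
    {"jaw":1,"tx":0,"ty":0,"tz":0,"turn":0}
  ]
}}

```text
t: 19.65
tool_pos: [0.585, 0.058, 0.1325]
orientation: [-3.135, -0.196, 0.0]
force: [0.4, -0.4, 0.7]
opening: 0.0926
```

```bash
python3 - <<'E'
from h import *
shot('d1',('side','wrist'))
crop(load('d1','side')[1],270,100,370,220,5,'pics/d1s.png')
plan([.52597161,.05127178,.23897825],.125)
E
```

```text
meas [0.585  0.0579 0.1325] yaw 0.125 t 19.75 F [-0.41  0.45  0.23] open 0.0927
tx -0.1982 ty -0.0025 tz -0.3548 turn -0.0000 | rows>=2.4
```

View pics/d1s.png

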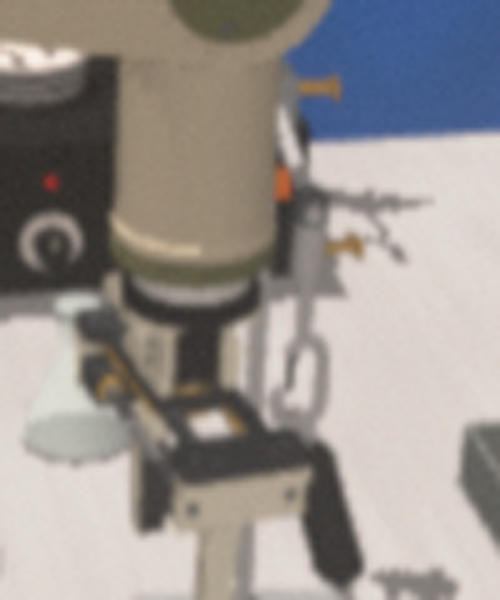

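View pics/d1_wrist.png

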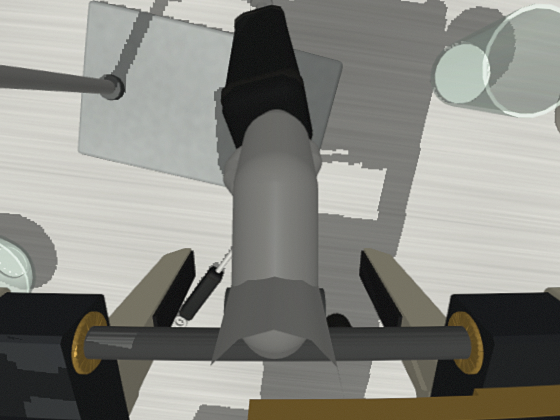

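>>> {"api": "drive_tool", "payload": {
  "steps": [
    {"jaw":1,"tx":-0.06,"ty":0,"tz":0,"turn":0},
    {"jaw":1,"tx":-0.18,"ty":0,"tz":0,"turn":0},
    {"jaw":1,"tx":-0.3,"ty":0,"tz":0,"turn":0},
    {"jaw":1,"tx":-0.4,"ty":0,"tz":0,"turn":0},
    {"jaw":1,"tx":-0.5,"ty":0,"tz":0,"turn":0},
    {"jaw":1,"tx":-0.5,"ty":0,"tz":0,"turn":0}
  ]
}}

```text
t: 20.35
tool_pos: [0.4334, 0.0391, 0.132]
orientation: [-3.135, -0.196, 0.002]
force: [-0.1, 0.4, -0.4]
opening: 0.0932
```

>>> {"api": "drive_tool", "payload": {
  "steps": [
    {"jaw":1,"tx":0,"ty":0,"tz":0,"turn":0},
    {"jaw":1,"tx":0,"ty":0,"tz":0,"turn":0},
    {"jaw":1,"tx":0,"ty":0,"tz":0,"turn":0},
    {"jaw":1,"tx":0,"ty":0,"tz":0,"turn":0},
    {"jaw":1,"tx":0,"ty":0,"tz":0,"turn":0},
    {"jaw":1,"tx":0,"ty":0,"tz":0,"turn":0},
    {"jaw":1,"tx":0,"ty":0,"tz":0,"turn":0},
    {"jaw":1,"tx":0,"ty":0,"tz":0,"turn":0},
    {"jaw":1,"tx":0,"ty":0,"tz":0,"turn":0},
    {"jaw":1,"tx":0,"ty":0,"tz":0,"turn":0},
    {"jaw":1,"tx":0,"ty":0,"tz":0,"turn":0},
    {"jaw":1,"tx":0,"ty":0,"tz":0,"turn":0}
  ]
}}

```text
t: 21.55
tool_pos: [0.4362, 0.0393, 0.1326]
orientation: [-3.135, -0.196, -0.0]
force: [-0.3, 0.4, -1.2]
opening: 0.093
```

```bash
python3 - <<'E'
from h import *
ims=[]
for i in range(12):
    im,d=robot.read_camera('side'); ims.append(cv2.resize(im[110:260,290:370],None,fx=1.6,fy=1.9))
cv2.imwrite('pics/d2.png',np.vstack([np.hstack(ims[:6]),np.hstack(ims[6:])]))
plan([.52597161,.05127178,.23897825],.125)
E
```

```text
meas [0.4362 0.0392 0.1325] yaw 0.1249 t 22.15 F [ 0.4  -0.53  0.28] open 0.0927
tx 0.3018 ty -0.0025 tz -0.3548 turn -0.0000 | rows>=2.8
```

View pics/d2.png

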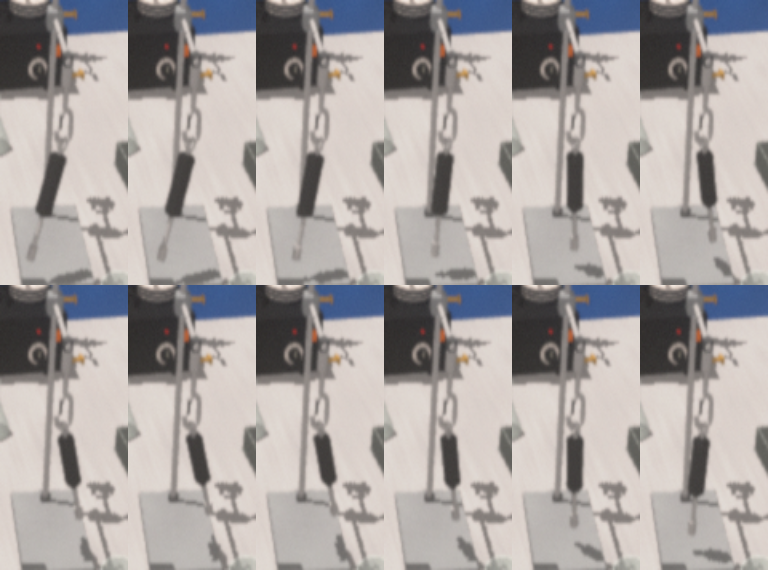

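The driver hangs free from the bowl and is swinging about 0.25 rad either way. I'll let it settle.

```bash
python3 - <<'E'
from h import *
for i in range(160): robot.read_camera('top')
ims=[];ds=[]
for i in range(12):
    im,d=robot.read_camera('side'); ims.append(cv2.resize(im[110:260,290:370],None,fx=1.6,fy=1.9)); ds.append(im)
cv2.imwrite('pics/d3.png',np.vstack([np.hstack(ims[:6]),np.hstack(ims[6:])]))
s=[]
for im in ds:
    g=im[185:225,310:350].max(2)<60; ys,xs=np.nonzero(g); s.append((round(xs.mean(),2),round(ys.mean(),2)))
print(s,robot.read_state()['t'])
E
```

```text
[(np.float64(nan), np.float64(nan)), (np.float64(nan), np.float64(nan)), (np.float64(nan), np.float64(nan)), (np.float64(nan), np.float64(nan)), (np.float64(nan), np.float64(nan)), (np.float64(nan), np.float64(nan)), (np.float64(nan), np.float64(nan)), (np.float64(nan), np.float64(nan)), (np.float64(nan), np.float64(nan)), (np.float64(nan), np.float64(nan)), (np.float64(nan), np.float64(nan)), (np.float64(nan), np.float64(nan))] 30.75<stdin>:9: RuntimeWarning: Mean of empty slice.
  ret = ret.dtype.type(ret / rcount)
```

View pics/d3.png

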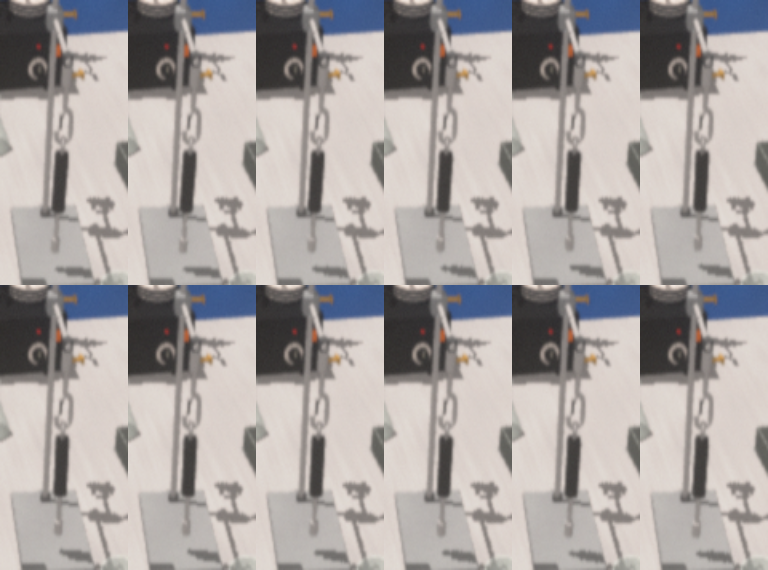

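```bash
python3 - <<'E'
from h import *
shot('e1',('side','top')); shot('e2',('side',))
cal,im,d,tp,M=load('e1','side'); im2=load('e2','side')[1]; d=np.minimum(d,load('e2','side')[2]) 
print('diff',cv2.absdiff(im,im2)[150:260,290:370].max(2).mean())
g=im.max(2); m=np.zeros(g.shape,bool); m[180:230,315:345]=g[180:230,315:345]<95
ys,xs=np.nonzero(m&(d>0)); P=np.array([atd(cal,u,v,d[v,u]) for u,v in zip(xs,ys)]); P=P[(P[:,2]>.12)&(P[:,1]<.12)]
mu=P.mean(0); U,S,V=np.linalg.svd(P-mu); a=V[0]*np.sign(V[0][2]); print(len(P),mu,P.min(0),P.max(0),'axis',a,'tilt',np.arccos(a[2]))
top=mu+a*((P[:,2].max()-mu[2])+.016); print('eye approx',top)
crop(im,300,130,360,270,4.2,'pics/e1s.png')
a=cv2.imread('pics/top0.png'); b=load('e1','top')[1]; cv2.imwrite('pics/e1t.png',b)
cv2.imwrite('pics/side_e.png',im)
E
```

```text
diff 1.9013636363636364
210 [0.64720397 0.05221634 0.1817459 ] [0.63656519 0.04457791 0.12847965] [0.65779348 0.06971379 0.22693797] axis [0.01596961 0.03593365 0.99922657] tilt 0.039332597473317424
eye approx [0.64818118 0.05441519 0.24289064]
```

View pics/e1s.png

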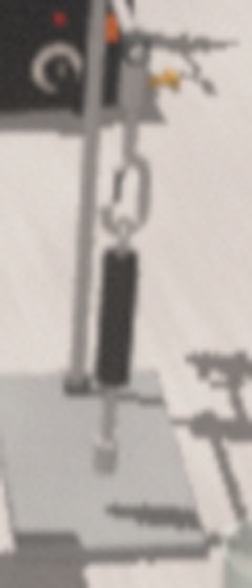

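View pics/e1t.png

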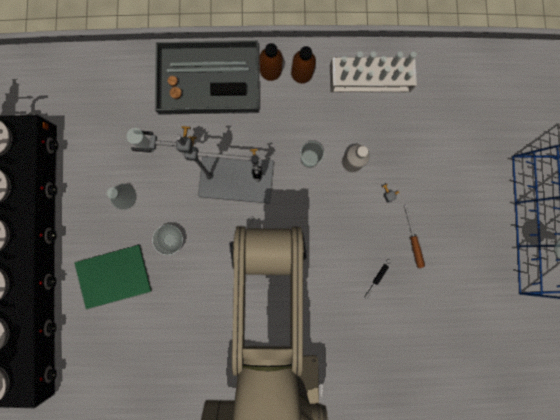

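View pics/side_e.png

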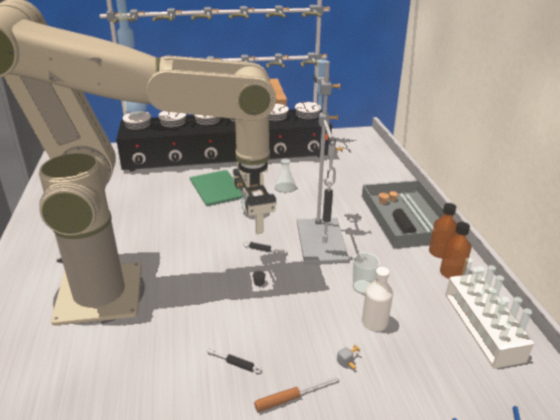

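```bash
python3 - <<'E'
from h import *
print(robot.close_job(), robot.read_state()['t'])
E
```

```text
the job is handed in; nothing more can be done
the job is handed in; nothing more can be done
```

The largest nut driver now hangs by its eye from the snap hook with the gate shut, and I handed the job in at about 31 s of the 72 s allowed. The hand-in gives no verdict, so the result rests on my own checks below.

**What I did**
- **Insertion:** I pushed the eye flat over the nose. The measured force on the tool peaked at about 7.5 N on the gate. I then lowered the eye until the force fell to zero, which showed the gate had sprung shut.
- **Hanging:** I loosened the grip to 6 N and moved the tool in an arc around the bowl until the driver was about 54° down. Then I opened the jaws, backed off about 150 mm and let it stop swinging.

**Last checks**
- **Driver:** it showed no visible motion between camera frames, and its tilt is about 0.04 rad.
- **Eye:** it is roughly 95 mm below the swivel, where the hook's geometry puts it. Across the side camera's view it lines up with the swivel axis within about 2 mm. Along the camera's line of sight I only have the handle's near surface, which fits once the handle's radius is allowed for.
- **Gate:** it looked shut in the side and wrist views.
- **Robot:** it was clear of everything.
- **Other items:** the bystanders I could see in the pictures before and after were where they started. I compared these by eye and did not measure them; the robot arm hid the stopper from the top camera, so I checked it only in the side view.

**What disagreed:** my first grasp closed on nothing and moved nothing. The fingertips end about 24 mm short of the reported tool point, so I went lower and grasped again. That second descent pressed the fingertips on the bench with about 14 N.

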